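# Pin the bench magnifier into its fork bracket

## Task

Mount the magnifier on its bench bracket: bring the eye at the end of its bar into the bracket's fork, still standing on its feet, so that the holes line up, then take the long pin from the wooden rack and push it down through fork and eye, keeping hold of it until it has gone through the eye, until its collar sits on the fork. Let go of everything, and leave the short stub in the rack and the other things on the bench where they are.

Things in the scene. Friction and masses are not known exactly. Their poses are not given: they have to be found in the camera images.
- fork_hole (a point): Top of the 16 mm vertical hole through the grey fork bracket fixed to the bench, on its axis, 70 mm up. Base plate 28 mm thick; upper lug 42 mm wide, 14 mm thick; gap between them 28 to 56 mm up, open to the bracket's -y and both x sides, closed by a post whose flat face is 24 mm to +y of the axis. Hole runs on down to the bench. z up.
- bracket: The same bracket; origin on the hole axis at bench level, axes as fork_hole. From the axis the base plate (90 mm wide) reaches 30 mm to -y and 90 mm to +y, the upper lug 22 mm to -y.
- bar_grip (a point): Magnifier, loose, 0.4 kg, 198 mm long, on three feet: bar along its y, eye at the +y end, 72 mm round black-rimmed lens at the -y end. This point: where to grip, mid-height of the bar, 41 mm up; bar 24 mm wide (x), 18 mm high, free for 44 mm to -y and 38 mm to +y of it. Eye centre 60 mm to +y, lens centre 80 mm to -y. One foot is straight below this point, two below the lens.
- eye_hole (a point): Centre of the magnifier's eye: 44 mm round aluminium ring, 20 mm thick, vertical 16 mm hole; 31 to 51 mm up when the magnifier stands on its feet. It overhangs, so it enters the fork's gap from the open side. Pushed right against the post it is 2 mm too far. Axes as bar_grip.
- pin_grip (a point): Long steel pin, loose, 0.1 kg, 106 mm, hanging upright by its collar in one of the wooden rack's two holes (varies). From below: 64 mm shank 12 mm thick, its last 10 mm tapering to 5 mm; collar 28 mm wide, 6 mm thick; round grip 16 mm thick, 36 mm high. This point: centre of the grip, 24 mm above the collar's underside, 88 mm above the tip. z up along the pin.
- pin_tip (a point): Lower end of the long pin, on its axis; 6 mm above the bench when the pin is fully home in the bracket.
- rack: Fixed wooden pin rack, 60 x 124 mm, 76 mm high: base board, two end walls and a 10 mm top board with two 16 mm holes, 32 mm to -y and +y of its centre. Origin: centre of its underside; the row of holes runs along its own y.
- stub_center (a point): Short steel stub with a flat 36 mm disc head, in the rack's other hole; too short, to be left alone. This point is in its head, 82 mm above the bench.
- jar_center (a point): Glass jar with cap, 48 mm wide, 75 mm high, its centre; bystander.
- dish_center (a point): Shallow glass dish, 90 mm wide, 16 mm high, its centre; bystander.
- vial_center (a point): Amber vial, 32 mm wide, 60 mm high, its centre; bystander.
- tweezers: Steel tweezers lying flat, about 125 mm long along their x, origin at the middle of the underside; bystander.
- brush: Brush lying on the bench, 180 mm long along its x, origin below its middle; bystander.
Things that resemble listed ones, but are neither listed nor needed, are in the scene too. Leave any blue, pink or yellow look-alike of the bracket alone.

How it is judged:
By the outcome, as a careful person would: the job done as asked, in the order asked, and still so for the second after the job is handed in, with the robot touching nothing.
It also fails if it takes over 67 s, if anything falls off the work surface, if the arm or the gripper's body presses on something with over 40 N, if the wrist force passes 120 N, or if a joint passes its speed limit or range.

## Robot

A 7-joint arm with a two-finger parallel gripper is mounted at the origin on the work surface. World frame = base frame: x ahead of the robot, y to its left, z up, the work surface at z = 0. Lengths are in mm, angles in degrees, forces in N, time in s.
With the tool pointing down it reaches from about 400 to 875 mm from the base axis. Payload 4.4 kg.
Tool frame: the origin (TCP) lies midway between the tips of the shut fingers; the grasp point (between the pads) lies 19 mm behind it; z points along the fingers, x is the direction in which the jaws open and shut, and the axes are right-handed (so a half turn about z gives the same grasp; the last joint's range is limited). The gripper opens to 85 mm and grips with 20 to 120 N. Pads are 22 mm wide; open, the fingers measure 114 mm over their backs; the gripper's body (76 mm by 85 mm) begins 54 mm behind the grasp point. The pads swing forward as they close: fully open they stand 13 mm farther back than shut.
Start: joints at [-71.666, 36.005, 2.206, 86.941, -1.547, 57.084, -1.146], TCP at [244.573, 602.247, 231.313] pointing down, gripper open.
Joint ranges: [-175.42, 175.42], [-21.48, 121.26], [-71.46, 75.88], [10.55, 141.38], [-63.04, 243.04], [13.31, 113.54], [-168.57, 168.57]. Speed limits (degrees/s): [147.25, 147.25, 180, 180, 180, 180, 180].

## Interface

Orientations are given as [roll, pitch, yaw] about the fixed x, y, z axes, in that order (R = Rz(yaw) Ry(pitch) Rx(roll)).
In Python, from rig import status, eyes, workorder gives the robot as it stands. The module is installed in compiled form; this text tells all that it offers.
- The arm moves only by the tool jog_arm, never from a script. Its argument "deltas" is a list of rows, each a list of 3 entries, a list of its own where there are three numbers: the shift along the tool's x, y, z in cm, then the turn, a rotation vector about the tool's x, y, z in degrees, then the opening, from 0 (shut) to 1 (fully open). In form: [[[tx, ty, tz], [ax, ay, az], claw], ...]. A call has exactly 5 rows; each row shifts and turns the pose as measured when the row begins, along the tool's axes as they then stand; what a row does not reach is not made up. A row lasts 1/8 s, in which the tool goes at most 62.5 mm and 10.7 degrees, less where a joint would pass 70% of its speed; a pose out of reach is approached as far as the arm can. A call is refused whole if a number of a shift passes 6.25 or a number of a turn 10.7, either way. A call with a gripper value outside its range is refused whole. The fingers move at their own pace and stop on an object; "force" is the grip in N (left out, the last holds). Time passes only in rows, so rows that do not move let the fingers close, or fill a call up. It gives the time, the measured TCP pose, the force and the opening at its end, in the units of the state.
- status.get_state(): the state, without advancing time (a new reading comes with each control period).
- eyes.get_image(name): name is "scene" or "side" or "wrist"; returns the picture (480x640x3 uint8, red, green, blue); there is no depth.
- eyes.camera_model(name): a dict with "fovy" (degrees; the focal length in pixels is half the picture's height over the tangent of half this angle, whatever the lens; pixels are square), "cx", "cy" (the principal point, pixels), "origin" and "rotation" of the camera in the world. Camera axes: x right, y down, z forward; pixel columns grow to the right and rows downward; lengths in mm; the calibration is good to about 2 mm. A picture is of the moment at which its call begins: read the wrist's pose just before it. camera_model takes no time and is no camera call; for the wrist camera it gives the pose at the moment of the call.
- workorder.sign_off(): hands the job in, once; it reports no verdict.
The state is a dict: "time_s": time; "qpos": joint angles; "joint_velocities": joint speeds; "joint_torque": joint torques, N m; "tool_pos": TCP position; "ee_rot": TCP orientation; "contact_force": force on the tool from outside, world axes, zero at the start; "ft_torque": the same for the moment, N m; "opening": finger opening in mm.
Only numpy, scipy, OpenCV 4.12 (cv2) and the standard library are available. Lean on these libraries where they do the work, as an engineer would, in place of code of your own. Each camera call takes 0.05 s, during which the arm holds its last target.

## Working session

There is one attempt and no reset: what is moved stays moved. The work goes in short steps, Python scripts to look and compute and a tool call to move; the robot and the scene stay as the last step left them, time stands still between calls to the robot, and variables do not carry over. Pictures are saved under pics/ and viewed, and the job is handed in when it is done.

Besides the shell and the picture viewer there is one more tool, called in YAML: its name, and indented under it one key for each argument. jog_arm: Moves the arm, as the interface text tells. Its arguments: {"type":"object","properties":{"deltas":{"type":"array"},"force":{"type":"number"}},"required":["deltas"]}

```bash
mkdir -p pics; python3 - <<'E'
from rig import status, eyes
import cv2
print(status.get_state())
for n in ("scene","side","wrist"):
    m=eyes.camera_model(n); print(n,m)
    im=eyes.get_image(n); cv2.imwrite(f"pics/{n}0.png",im[:,:,::-1])
E
```

```text
{'time_s': 0.0, 'qpos': array([-71.66519328,  36.05789924,   2.20007496,  86.99713921,
        -1.54591237,  57.08294515,  -1.14490397]), 'joint_velocities': array([ 0.05942579,  0.01566211,  0.02344519, -0.02558089,  0.04044041,
        0.0080295 , -0.08550838]), 'joint_torque': array([-6.54337418e-04, -5.63398218e+01,  1.22545637e+00, -1.93438482e+01,
        1.08784102e-02,  1.05635799e-02,  2.00705671e-05]), 'tool_pos': array([244.31493137, 601.65757869, 230.39343028]), 'ee_rot': array([1.79999164e+02, 1.08374259e-01, 6.78987138e+01]), 'contact_force': array([-0.62640575, -0.36700615, -0.5294205 ]), 'ft_torque': array([-0.01621854, -0.01078979, -0.02978759]), 'opening': 85.37691590981211}
scene {'fovy': 50.54576409118321, 'cx': 315.8235770993765, 'cy': 236.3455398825217, 'origin': array([ 861.32108711, -637.50733213,  886.17746995]), 'rotation': array([-136.972017  ,    0.54812049,   32.23732909])}
side {'fovy': 51.99691473991915, 'cx': 325.6090458689253, 'cy': 230.495716872811, 'origin': array([ -44.64873922, -732.86358458,  654.88586502]), 'rotation': array([-123.42914393,   -1.10653562,  -33.41178428])}
wrist {'fovy': 70.34817031454169, 'cx': 312.0178171856179, 'cy': 238.80044204159412, 'origin': array([178.73304493, 628.66305164, 372.24745005]), 'rotation': array([1.63992039e+02, 1.24490941e-01, 6.78869027e+01])}
```

View pics/scene0.png

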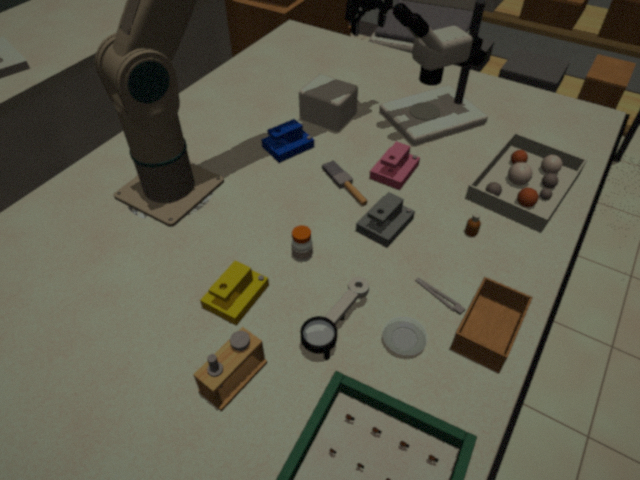

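View pics/side0.png

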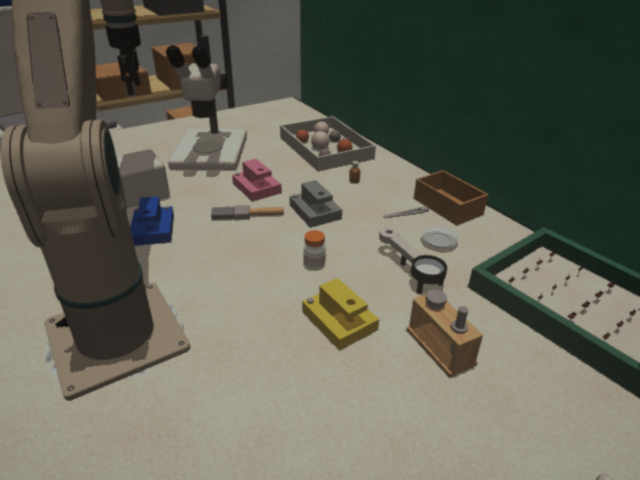

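View pics/wrist0.png

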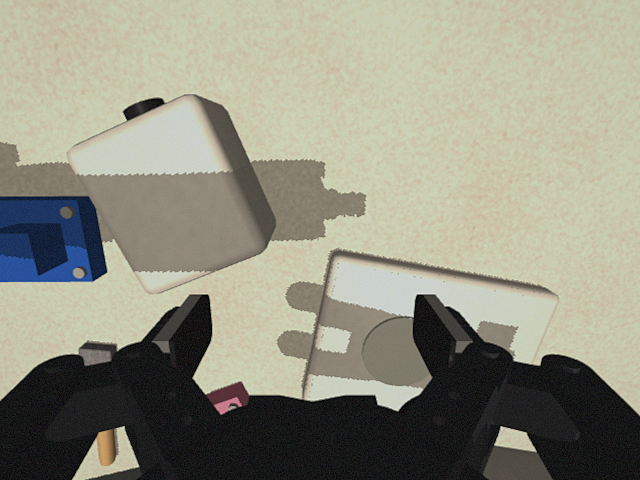

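```bash
cat > h.py <<'E'
import numpy as np, cv2
from scipy.spatial.transform import Rotation as R
from rig import status, eyes
def rot(r): return R.from_euler('xyz',r,degrees=True).as_matrix()
def f(m): return 240/np.tan(np.radians(m['fovy']/2))
def ray(m,u,v):
    d=rot(m['rotation'])@np.array([(u-m['cx'])/f(m),(v-m['cy'])/f(m),1]); return np.array(m['origin']),d/np.linalg.norm(d)
def onz(m,u,v,z):
    o,d=ray(m,u,v); return o+d*(z-o[2])/d[2]
def proj(m,p):
    c=rot(m['rotation']).T@(np.asarray(p,float)-m['origin']); return np.array([m['cx'],m['cy']])+f(m)*c[:2]/c[2]
def tri(l):
    A=np.zeros((3,3));b=np.zeros(3);
    for m,u,v in l:
        o,d=ray(m,u,v);P=np.eye(3)-np.outer(d,d);A+=P;b+=P@o
    x=np.linalg.solve(A,b); return x,[np.linalg.norm((np.eye(3)-np.outer(ray(*k)[1],ray(*k)[1]))@(x-ray(*k)[0])) for k in l]
def tool(p,r,x): # world point -> tool frame
    return rot(r).T@(np.asarray(x)-p)
def snap(n,fn):
    m=eyes.camera_model(n); im=eyes.get_image(n)[:,:,::-1]; cv2.imwrite(f'pics/{fn}.png',im); return m,im
E
python3 - <<'E'
import cv2
for n,b in (("scene",(190,180,440,370)),("side",(280,170,490,380))):
    im=cv2.imread(f"pics/{n}0.png")[b[1]:b[3],b[0]:b[2]]
    s=3 if n=="scene" else 2.8
    cv2.imwrite(f"pics/{n}z.png",cv2.resize(im,None,fx=s,fy=s,interpolation=cv2.INTER_CUBIC))
E
```

```text
(no output)
```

View pics/scenez.png

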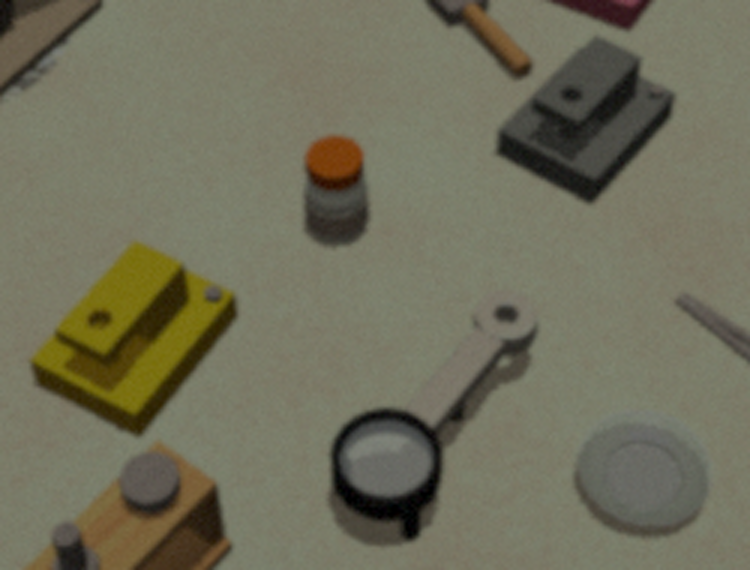

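View pics/sidez.png

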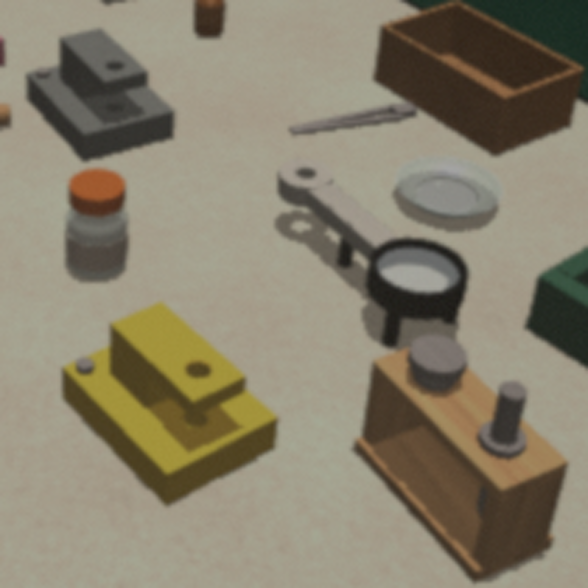

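```bash
python3 - <<'E'
from h import *
np.set_printoptions(precision=1,suppress=True)
S=eyes.camera_model('scene');D=eyes.camera_model('side')
for n,a,b in [('fork',(380.3,211.3),(321.4,193.6)),('eye',(359,284.7),(389.3,231.8)),('lens',(319,331),(429.3,266.4)),('pintop',(212.3,357.3),(463.2,308.6)),('stub',(240.3,338.7),(436,296)),
 ('jarcap',(301.5,233),(314.5,237)),('dish',(404,338),(439,240)),
 ('brA',(380.3,211.3),(321.4,193.6))]:
    print(n,*tri([(S,*a),(D,*b)]))
# bracket base corners z=28 scene
for u,v in [(500,140),(590,185),(674,96)]:
    print('scn',onz(S,190+u/3,180+v/3,28))
for u,v in [(85,140),(173,113),(28,78)]:
    print('sid',onz(D,280+u/2.8,170+v/2.8,28))
for u,v in [(535,103),(580,122),(639,62),(597,38)]: print('lug scn',onz(S,190+u/3,180+v/3,70))
print(onz(S,359,284.7,51),onz(S,319,331,51))
E
```

```text
fork [533.7 143.9  70.9] [np.float64(1.8573775673312662), np.float64(1.8573775673311514)]
eye [587.7 -52.3  50.7] [np.float64(1.3800283790454124), np.float64(1.380028379045451)]
lens [ 576.7 -191.1   49.8] [np.float64(2.6489237773922953), np.float64(2.648923777392273)]
pintop [ 473.9 -366.   119.1] [np.float64(1.1225642527365), np.float64(1.1225642527365116)]
stub [ 480.5 -302.1   95.6] [np.float64(1.0515629217686286), np.float64(1.051562921768786)]
jarcap [417.8  -8.4  72. ] [np.float64(1.2356271558830254), np.float64(1.2356271558828817)]
dish [713.3 -89.6   4.6] [np.float64(1.3024822827640699), np.float64(1.3024822827639164)]
brA [533.7 143.9  70.9] [np.float64(1.8573775673312662), np.float64(1.8573775673311514)]
scn [492.1 112.5  28. ]
scn [573.5 106.7  28. ]
scn [586.9 229.   28. ]
sid [482.6 110.5  28. ]
sid [572.2 107.7  28. ]
sid [494.4 228.2  28. ]
lug scn [513.7 124.1  70. ]
lug scn [552.1 123.9  70. ]
lug scn [561.1 207.1  70. ]
lug scn [520.7 214.9  70. ]
[587.2 -50.9  51. ] [ 576.1 -188.8   51. ]
```

```bash
python3 - <<'E'
from h import *
np.set_printoptions(precision=1,suppress=True)
S=eyes.camera_model('scene');W=eyes.camera_model('wrist')
print([onz(S,u,v,20)[:2] for u,v in [(380,110),(430,90),(487,120),(415,138),(460,100)]], onz(W,400,350,20), onz(S,465,20,150))
D=eyes.camera_model('side')
print(tri([(S,480,5),(D,200,15)]),tri([(S,431,78),(D,204,110)]), tri([(S,410,17),(D,175,55)]))
s=status.get_state()
for t in ([340,400,300],[560,-60,300]):
  print(tool(s['tool_pos'],s['ee_rot'],t))
E
```

```text
[array([309.1, 587. ]), array([392.3, 770.2]), array([602. , 704.2]), array([458.7, 512.6]), array([494.6, 764.7])] [438.6 635.1  20. ] [ 387.6 1013.8  150. ]
(array([499. , 706.7, 362.6]), [np.float64(29.312831324268753), np.float64(29.312831324268675)]) (array([436.9, 626.6, 146.4]), [np.float64(1.2653203643992166), np.float64(1.2653203643992077)]) (array([365.1, 592.3, 316.8]), [np.float64(3.5657670809894126), np.float64(3.5657670809895192)])
[-151.1  164.5  -69.2]
[-494.5  541.5  -68.7]
```

```bash
cat >> h.py <<'E'
def plan(p1,yaw,step=60,claw=1,n=5,rp=None,roll=180,pitch=0):
    s=status.get_state(); p=s['tool_pos'].copy(); Rm=rot(s['ee_rot']); Rt=rot([roll,pitch,yaw]); p1=np.asarray(p1,float)
    rows=[]
    for i in range(n):
        rem=p1-p; d=np.linalg.norm(rem); mv=rem if d<=step else rem*step/d
        rv=R.from_matrix(Rm.T@Rt).as_rotvec(degrees=True); a=np.abs(rv).max(); rv=rv if a<=10 else rv*10/a
        t=np.round(Rm.T@mv/10,2); rv=np.round(rv,1)
        rows.append([t.tolist(),rv.tolist(),claw]); p=p+Rm@t*10; Rm=Rm@R.from_rotvec(rv,degrees=True).as_matrix()
    print(rows,'left',np.round(p1-p,1),'t',round(s['time_s'],2),'pose',np.round(s['tool_pos'],1),np.round(s['ee_rot'],2))
E
python3 -c "
from h import *
plan([290,330,280],-5)"
```

```text
[[[-5.03, 3.1, -1.05], [0.0, 0.0, 10.0], 1], [[-4.42, 3.92, -1.05], [0.0, 0.0, 10.0], 1], [[-3.67, 4.63, -1.05], [0.0, 0.0, 10.0], 1], [[-2.8, 5.2, -1.05], [0.0, 0.0, 10.0], 1], [[-1.24, 3.74, -0.71], [0.0, 0.0, 10.0], 1]] left [-0.  0. -0.] t 0.15 pose [244.4 601.8 230.6] [1.80e+02 8.00e-02 6.79e+01]
```

jog_arm:
  deltas:
    - [[-5.0,3.1,-1.0],[0,0,10],1]
    - [[-4.4,3.9,-1.0],[0,0,10],1]
    - [[-3.7,4.6,-1.0],[0,0,10],1]
    - [[-2.8,5.2,-1.0],[0,0,10],1]
    - [[-1.2,3.7,-0.7],[0,0,10],1]

```text
time_s: 0.78
tool_pos: [286.7, 324.8, 275.9]
ee_rot: [179.9, 0.2, 16.5]
contact_force: [0.5, 0.4, -0.4]
opening: 85.2
```

```bash
python3 -c "
from h import *
plan([500,100,300],-5)"
```

```text
[[[2.71, 5.33, -0.47], [0.0, 0.1, 10.0], 1], [[3.6, 4.78, -0.46], [0.1, 0.1, 10.0], 1], [[4.37, 4.08, -0.47], [-0.0, 0.0, 1.5], 1], [[4.48, 3.97, -0.46], [-0.0, 0.0, 0.0], 1], [[4.47, 3.97, -0.47], [-0.0, 0.0, 0.0], 1]] left [ 7.4 -7.8  0.8] t 0.78 pose [286.7 324.8 275.9] [179.94   0.22  16.54]
```

jog_arm:
  deltas:
    - [[2.7,5.3,-0.5],[0,0.1,10],1]
    - [[3.6,4.8,-0.5],[0,0,10],1]
    - [[4.4,4.1,-0.5],[0,0,1.5],1]
    - [[4.5,4.0,-0.4],[0,0,0],1]
    - [[4.5,4.0,-0.4],[0,0,0],1]

```text
time_s: 1.4
tool_pos: [494.3, 100.7, 300.0]
ee_rot: [-179.9, 0.1, -5.3]
contact_force: [1.9, 1.1, 0.8]
opening: 85.5
```

```bash
python3 -c "
from h import *
m,im=snap('wrist','w1');print(m);plan([580,-20,280],-5)"
```

```text
{'fovy': 70.34817031454169, 'cx': 312.0178171856179, 'cy': 238.80044204159412, 'origin': array([500.12989616, 170.48824876, 441.94440233]), 'rotation': array([ 1.64085123e+02,  1.18339001e-01, -5.31107546e+00])}
[[[3.91, 4.44, 0.96], [0.2, -0.4, -0.9], 1], [[3.85, 4.51, 0.92], [0.0, -0.0, -0.0], 1], [[1.2, 1.41, 0.29], [0.0, -0.0, -0.0], 1], [[0.0, -0.0, -0.0], [0.0, -0.0, -0.0], 1], [[0.0, -0.0, -0.0], [0.0, -0.0, -0.0], 1]] left [0. 0. 0.] t 1.45 pose [500.5  91.6 301.2] [179.8   -0.4   -5.92]
```

View pics/w1.png

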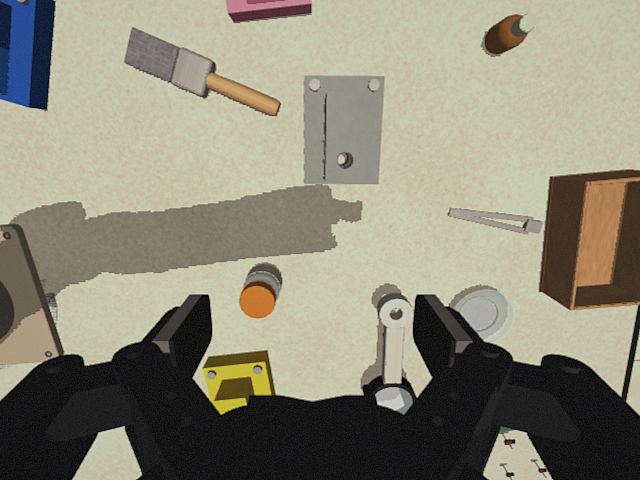

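jog_arm:
  deltas:
    - [[3,0,0],[0.2,-0.4,-0.9],1]
    - [[0,0,0],[0,0,0],1]
    - [[0,0,0],[0,0,0],1]
    - [[0,0,0],[0,0,0],1]
    - [[0,0,0],[0,0,0],1]

```text
time_s: 2.08
tool_pos: [529.2, 87.2, 300.6]
ee_rot: [180.0, 0.2, -5.2]
contact_force: [-0.3, -0.2, -0.3]
opening: 85.0
```

```bash
python3 -c "
from h import *
import pickle
print(status.get_state()['joint_velocities'])
m,im=snap('wrist','w2');print(m);pickle.dump(m,open('w2.pkl','wb'));
cv2.imwrite('pics/w2z.png',cv2.resize(im[60:200,240:400],None,fx=4,fy=4,interpolation=cv2.INTER_CUBIC))
plan([580,-20,260],-5)"
```

```text
[-0.44597993 -0.33417277 -0.14439468  0.37529827  0.10337274  0.02193499
 -0.04608895]
{'fovy': 70.34817031454169, 'cx': 312.0178171856179, 'cy': 238.80044204159412, 'origin': array([535.19058433, 157.29938913, 442.29125726]), 'rotation': array([163.94432101,   0.21396369,  -5.21841166])}
[[[2.89, 4.89, 1.93], [0.0, 0.2, -0.2], 1], [[2.87, 4.9, 1.94], [0.0, -0.0, -0.0], 1], [[0.26, 0.44, 0.18], [0.0, -0.0, -0.0], 1], [[-0.0, 0.0, 0.0], [0.0, -0.0, -0.0], 1], [[-0.0, 0.0, 0.0], [0.0, -0.0, -0.0], 1]] left [-0. -0. -0.] t 2.12 pose [529.2  87.3 300.6] [179.98   0.2   -5.2 ]
```

View pics/w2z.png

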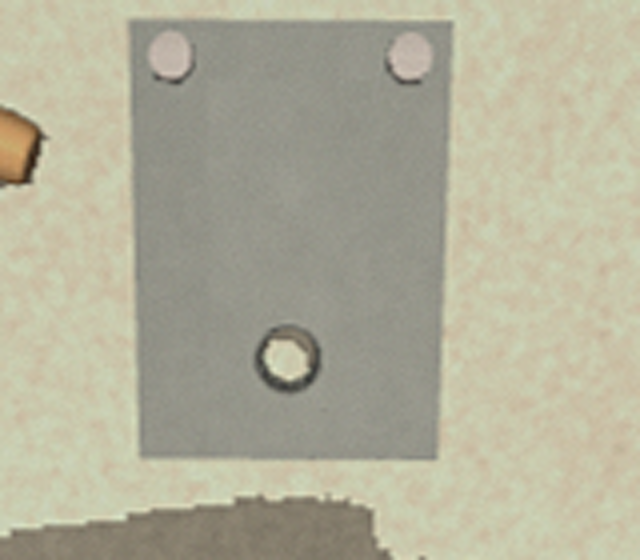

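```bash
python3 -c "
from h import *
import pickle
np.set_printoptions(precision=1,suppress=True)
m=pickle.load(open('w2.pkl','rb'))
px=lambda u,v:((u+.5)/4-.5+240,(v+.5)/4-.5+60)
h=onz(m,*px(288,357),70);print('hole',h)
S=eyes.camera_model('scene');D=eyes.camera_model('side')
print(tri([(m,*px(288,357)),(D,321.4,193.6)]),tri([(m,*px(288,357)),(S,380.3,211.3)]))
c=[onz(m,*px(*q),28) for q in [(130,20),(140,457),(453,20),(438,457)]];print(c)
for a,b in ((1,0),(3,2),):
  d=c[a]-c[b]; print(np.degrees(np.arctan2(d[0],-d[1]))*1)
d=c[3]-c[1];print(np.degrees(np.arctan2(d[1],d[0])))
d=c[2]-c[0];print(np.degrees(np.arctan2(d[1],d[0])), (c[1]+c[3])/2)
"
```

```text
hole [532.6 149.3  70. ]
(array([534.7, 147.9,  67. ]), [np.float64(2.4546061835412902), np.float64(2.4546061835414354)]) (array([532.2, 149.1,  68.4]), [np.float64(0.5041310516000158), np.float64(0.5041310516000246)])
[array([497.1, 241.9,  28. ]), array([485.5, 123.5,  28. ]), array([585.9, 233.7,  28. ]), array([574.5, 115.4,  28. ])]
-5.6294245737710655
-5.485296708122964
-5.198706786028576
-5.260126080123452 [530.  119.5  28. ]
```

jog_arm:
  deltas:
    - [[2.9,4.9,1.9],[0,0.2,0],1]
    - [[2.9,4.9,1.9],[0,0,0],1]
    - [[0.3,0.4,0.2],[0,0,0],1]
    - [[0,0,0],[0,0,0],1]
    - [[0,0,0],[0,0,0],1]

```text
time_s: 2.75
tool_pos: [581.8, -16.3, 260.1]
ee_rot: [-179.8, -0.1, -4.7]
contact_force: [-0.3, 0.9, 1.0]
opening: 85.6
```

```bash
python3 -c "
from h import *
import pickle
print(status.get_state()['joint_velocities'])
m,im=snap('wrist','w3');print(m);pickle.dump(m,open('w3.pkl','wb'));
"
```

```text
[-0.67632245 -0.17438362 -0.41540923  0.0053427  -0.40048207  0.23377664
 -0.15053303]
{'fovy': 70.34817031454169, 'cx': 312.0178171856179, 'cy': 238.80044204159412, 'origin': array([586.45974762,  53.37426551, 402.13923471]), 'rotation': array([ 1.64161579e+02, -5.28234440e-02, -4.67154672e+00])}
```

View pics/w3.png

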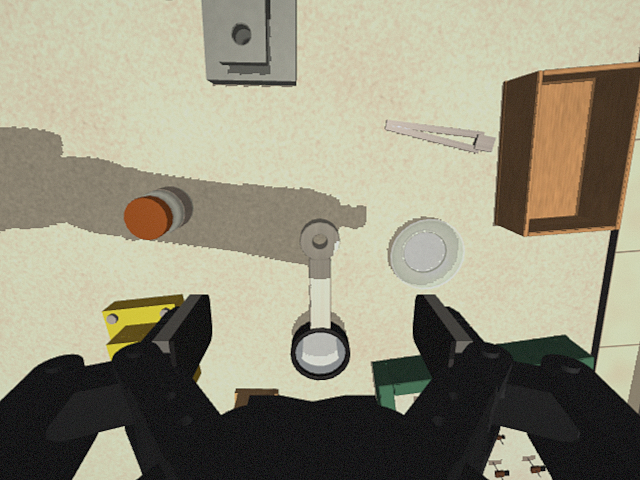

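```bash
python3 -c "
from h import *
import pickle
np.set_printoptions(precision=1,suppress=True)
m=pickle.load(open('w3.pkl','rb'));m2=pickle.load(open('w2.pkl','rb'))
im=cv2.imread('pics/w3.png')
cv2.imwrite('pics/w3z.png',cv2.resize(im[205:385,270:370],None,fx=4,fy=4,interpolation=cv2.INTER_CUBIC)[:600])
cv2.imwrite('pics/w3y.png',cv2.resize(im[0:95,190:310],None,fx=5,fy=5,interpolation=cv2.INTER_CUBIC))
print(onz(m,241,34,70),tri([(m,241,34),(m2,311.6,148.9)]))
S=eyes.camera_model('scene');D=eyes.camera_model('side')
print(onz(m,320,240,51),onz(m,320,352,51),tri([(m,320,240),(S,359,284.7),(D,389.3,231.8)]))
for M in (S,D): print(proj(M,[532.6,149.3,70]),proj(M,[574.5,115.4,28]))
"
```

```text
[532.8 148.2  70. ] (array([532.5, 149.1,  66.9]), [np.float64(0.1543194095501051), np.float64(0.15431940955003218)])
[587.1 -48.   51. ] [ 576.7 -185.5   51. ] (array([587.7, -50.1,  48.8]), [np.float64(1.5714845145073177), np.float64(1.2833689150149796), np.float64(2.447939637371854)])
[380.8 210.8] [388.8 239.5]
[319.4 192.5] [340.8 208.7]
```

View pics/w3z.png

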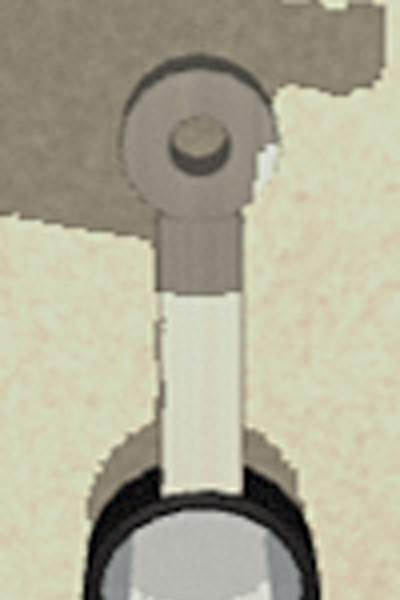

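View pics/w3y.png

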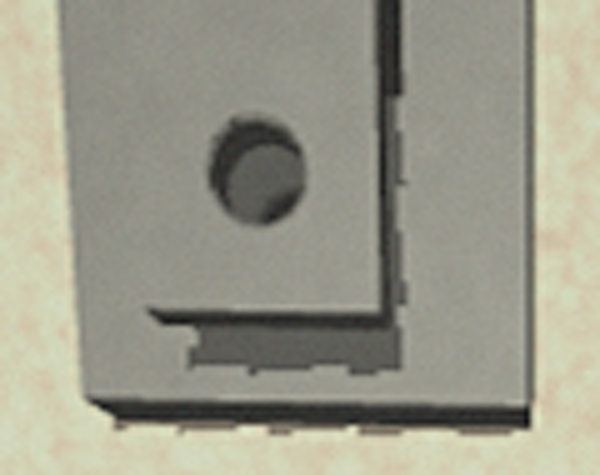

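```bash
python3 -c "
from h import *
plan([582.3,-108.3,110],-4.6)"
```

```text
[[[0.26, 3.15, 5.1], [-0.2, -0.1, -0.0], 1], [[0.27, 3.13, 5.11], [-0.0, 0.0, -0.0], 1], [[0.25, 2.95, 4.8], [-0.0, 0.0, -0.0], 1], [[0.0, -0.0, -0.0], [-0.0, 0.0, -0.0], 1], [[0.0, -0.0, -0.0], [-0.0, 0.0, -0.0], 1]] left [0. 0. 0.] t 2.8 pose [581.9 -15.9 260.2] [-1.7979e+02 -7.0000e-02 -4.6300e+00]
```

jog_arm:
  deltas:
    - [[0.3,3.1,5.1],[-0.2,0,0],1]
    - [[0.3,3.1,5.1],[0,0,0],1]
    - [[0.2,2.9,4.8],[0,0,0],1]
    - [[0,0,0],[0,0,0],1]
    - [[0,0,0],[0,0,0],1]

```text
time_s: 3.42
tool_pos: [588.0, -99.2, 110.3]
ee_rot: [-179.7, -0.6, -3.8]
contact_force: [0.0, -0.2, 0.8]
opening: 85.0
```

```bash
python3 -c "
from h import *
import pickle
m,im=snap('wrist','w4');print(m);pickle.dump(m,open('w4.pkl','wb'));
plan([582.3,-108.3,24],-4.6)"
```

```text
{'fovy': 70.34817031454169, 'cx': 312.0178171856179, 'cy': 238.80044204159412, 'origin': array([590.24952052, -29.68668735, 252.4987975 ]), 'rotation': array([164.28779522,  -0.60651273,  -3.83326711])}
[[[-0.4, 0.68, 5.95], [-0.3, -0.6, 0.8], 1], [[-0.15, 0.29, 2.68], [-0.0, -0.0, -0.0], 1], [[0.0, 0.0, 0.0], [-0.0, -0.0, -0.0], 1], [[0.0, 0.0, 0.0], [-0.0, -0.0, -0.0], 1], [[0.0, 0.0, 0.0], [-0.0, -0.0, -0.0], 1]] left [ 0. -0. -0.] t 3.48 pose [587.8 -99.3 110.4] [-179.69   -0.61   -3.82]
```

View pics/w4.png

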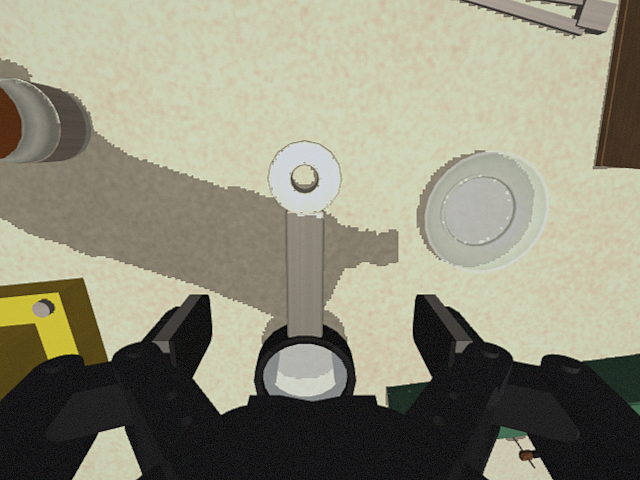

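```bash
python3 -c "
from h import *
import pickle
np.set_printoptions(precision=1,suppress=True)
m=pickle.load(open('w4.pkl','rb'));m3=pickle.load(open('w3.pkl','rb'))
e=onz(m,305,178,51);print(e,tri([(m,305,178),(m3,319.6,240.6)]))
a=onz(m,305.5,220,50);b=onz(m,305.5,330,50);d=a-b;print(a,b,-np.degrees(np.arctan2(d[0],d[1])),onz(m,323.5,270,50)-onz(m,287,270,50))
"
```

```text
[587.  -49.2  51. ] (array([586.8, -49.6,  47.6]), [np.float64(0.14475508702534587), np.float64(0.1447550870256044)])
[585.4 -74.5  50. ] [ 580.  -149.5   50. ] -4.130186768772569 [23.1 -1.6  0. ]
```

jog_arm:
  deltas:
    - [[-0.4,0.8,3.5],[-0.3,-0.6,0.5],1]
    - [[-0.1,0.3,3.0],[0,0,0],1]
    - [[0,0,1.7],[0,0,0],1]
    - [[0,0,0],[0,0,0],1]
    - [[0,0,0],[0,0,0],1]

```text
time_s: 4.1
tool_pos: [590.9, -103.5, 35.1]
ee_rot: [-179.9, -0.9, -3.8]
contact_force: [0.3, -0.1, 0.4]
opening: 85.5
```

```bash
python3 -c "
from h import *
plan([582.5,-109.1,24],-4.3)"
```

```text
[[[-0.82, 0.62, 1.1], [-0.1, -0.9, 0.5], 1], [[0.0, -0.0, -0.0], [-0.0, -0.0, 0.0], 1], [[0.0, -0.0, -0.0], [-0.0, -0.0, 0.0], 1], [[0.0, -0.0, -0.0], [-0.0, -0.0, 0.0], 1], [[0.0, -0.0, -0.0], [-0.0, -0.0, 0.0], 1]] left [0. 0. 0.] t 4.1 pose [ 590.9 -103.5   35.1] [-179.86   -0.94   -3.75]
```

jog_arm:
  deltas:
    - [[-0.8,0.6,1.1],[0,-0.9,0.5],1]
    - [[0,0,0],[0,0,0],1]
    - [[0,0,0],[0,0,0],1]
    - [[0,0,0],[0,0,0],1]
    - [[0,0,0],[0,0,0],1]

```text
time_s: 4.72
tool_pos: [583.5, -109.6, 25.4]
ee_rot: [-179.9, -0.2, -4.3]
contact_force: [0.5, -0.8, 0.2]
opening: 85.4
```

```bash
python3 -c "
from h import *
plan([582.5,-109.1,24],-4.3)"
```

```text
[[[-0.1, -0.05, 0.14], [-0.1, -0.2, 0.0], 1], [[-0.0, 0.0, 0.0], [-0.0, 0.0, 0.0], 1], [[-0.0, 0.0, 0.0], [-0.0, 0.0, 0.0], 1], [[-0.0, 0.0, 0.0], [-0.0, 0.0, 0.0], 1], [[-0.0, 0.0, 0.0], [-0.0, 0.0, 0.0], 1]] left [-0. -0. -0.] t 4.72 pose [ 583.5 -109.6   25.4] [-1.7988e+02 -1.7000e-01 -4.2900e+00]
```

Close on the bar.

jog_arm:
  deltas:
    - [[-0.1,0,0.1],[0,-0.2,0],0.45]
    - [[0,0,0],[0,0,0],0.2]
    - [[0,0,0],[0,0,0],0.1]
    - [[0,0,0],[0,0,0],0.1]
    - [[0,0,0],[0,0,0],0.1]
  force: 60

```text
time_s: 5.35
tool_pos: [582.9, -109.4, 24.7]
ee_rot: [-179.9, -0.0, -4.3]
contact_force: [0.4, -0.4, -1.2]
opening: 22.7
```

jog_arm:
  deltas:
    - [[0,0,0],[0,0,0],0.1]
    - [[0,0,0],[0,0,0],0.1]
    - [[0,0,0],[0,0,0],0.1]
    - [[0,0,0],[0,0,0],0.1]
    - [[0,0,0],[0,0,0],0.1]

```text
time_s: 5.98
tool_pos: [582.9, -109.4, 24.7]
ee_rot: [-179.9, -0.0, -4.3]
contact_force: [0.5, 0.3, 0.2]
opening: 22.9
```

```bash
python3 -c "
from h import *
import pickle
m,im=snap('wrist','w5');print(m);pickle.dump(m,open('w5.pkl','wb'));print(status.get_state())
"
```

```text
{'fovy': 70.34817031454169, 'cx': 312.0178171856179, 'cy': 238.80044204159412, 'origin': array([587.26363301, -39.53488656, 166.57740981]), 'rotation': array([ 1.64096743e+02,  3.51407136e-03, -4.30199978e+00])}
{'time_s': 6.025, 'qpos': array([ -2.21105165,  49.09254583,  16.54492503, 104.68867516,
       -25.82157207,  29.95543329,  27.251747  ]), 'joint_velocities': array([ 0.08392146, -0.02071435, -0.00134697,  0.00210751, -0.07302366,
       -0.00341913, -0.00165494]), 'joint_torque': array([ 4.16028604e-02, -5.65698981e+01,  5.67187607e+00, -1.01795036e+01,
        6.50117104e-02,  1.88156962e-02,  3.77712550e-02]), 'tool_pos': array([ 582.96133291, -109.3774824 ,   24.66001884]), 'ee_rot': array([-1.79867142e+02, -1.25036998e-02, -4.29062438e+00]), 'contact_force': array([0.77592864, 0.37089686, 0.96205489]), 'ft_torque': array([-0.01579639, -0.01693779, -0.02972269]), 'opening': 23.020426605033343}
```

View pics/w5.png

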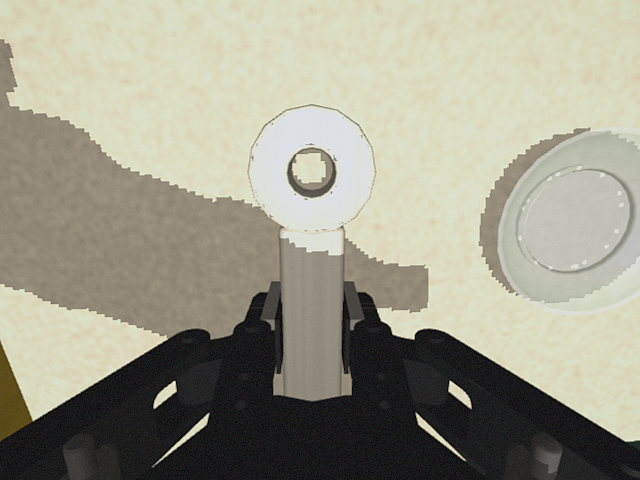

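```bash
python3 -c "
from h import *
import pickle
np.set_printoptions(precision=2,suppress=True)
m=pickle.load(open('w5.pkl','rb'))
for z in (48,51): 
  e=onz(m,311.8,168,z);print(e,onz(m,375.5,168,z)-onz(m,248,168,z),onz(m,311.8,104.5,z)-onz(m,311.8,232,z),tool([582.96,-109.38,24.66],[-179.87,0,-4.29],e))
"
```

```text
[586.54 -48.13  48.  ] [43.46 -3.27  0.  ] [ 3.23 42.78  0.  ] [ -1.02 -61.4  -23.2 ]
[586.55 -47.91  51.  ] [42.36 -3.19  0.  ] [ 3.14 41.7   0.  ] [ -1.01 -61.63 -26.2 ]
```

jog_arm:
  deltas:
    - [[0,0,-0.2],[0,0,0],0.1]
    - [[0,0,0],[0,0,0],0.1]
    - [[-2.0,-3.0,0],[0,0,0.3],0.1]
    - [[-2.0,-3.0,0],[0,0,0.3],0.1]
    - [[0,0,0],[0,0,0],0.1]
  force: 80

```text
time_s: 6.65
tool_pos: [544.1, -44.3, 24.8]
ee_rot: [-179.8, 0.3, -4.9]
contact_force: [0.2, -0.5, -4.1]
opening: 22.5
```

```bash
python3 -c "
from h import *
plan([521.5,18.3,27],-5.3,step=30,claw=.1)"
```

```text
[[[-1.26, -2.72, -0.08], [-0.2, 0.3, 0.4], 0.1], [[-1.27, -2.71, -0.1], [0.0, 0.0, -0.0], 0.1], [[-0.29, -0.6, -0.03], [0.0, 0.0, -0.0], 0.1], [[0.0, -0.0, 0.0], [0.0, 0.0, -0.0], 0.1], [[0.0, -0.0, 0.0], [0.0, 0.0, -0.0], 0.1]] left [ 0.1  0.  -0. ] t 6.65 pose [544.1 -44.3  24.8] [-179.83    0.32   -4.94]
```

jog_arm:
  deltas:
    - [[-1.2,-2.6,-0.2],[-0.2,0.3,0.4],0.1]
    - [[-1.2,-2.6,-0.1],[0,0,0],0.1]
    - [[0,0,0],[0,0,0],0.1]
    - [[0,0,0],[0,0,0],0.1]
    - [[0,0,0],[0,0,0],0.1]

```text
time_s: 7.28
tool_pos: [525.8, 7.7, 27.5]
ee_rot: [179.8, -0.1, -5.5]
contact_force: [0.6, -0.2, -4.0]
opening: 22.8
```

```bash
python3 -c "
from h import *
import pickle
m,im=snap('wrist','w6');print(m);pickle.dump(m,open('w6.pkl','wb'));
plan([521.5,18.3,27],-5.3,step=30,claw=.1)
"
```

```text
{'fovy': 70.34817031454169, 'cx': 312.0178171856179, 'cy': 238.80044204159412, 'origin': array([531.4693147 ,  78.25321315, 168.94924586]), 'rotation': array([ 1.63755455e+02, -7.71985100e-02, -5.48017220e+00])}
[[[-0.55, -1.05, 0.04], [0.2, -0.1, -0.2], 0.1], [[0.0, 0.0, 0.0], [0.0, -0.0, 0.0], 0.1], [[0.0, 0.0, 0.0], [0.0, -0.0, 0.0], 0.1], [[0.0, 0.0, 0.0], [0.0, -0.0, 0.0], 0.1], [[0.0, 0.0, 0.0], [0.0, -0.0, 0.0], 0.1]] left [ 0. -0. -0.] t 7.33 pose [526.    7.3  27.5] [ 1.7978e+02 -1.1000e-01 -5.4900e+00]
```

View pics/w6.png

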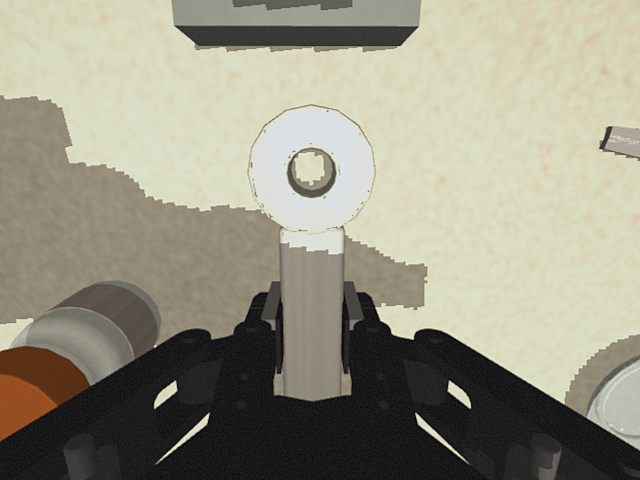

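```bash
python3 -c "
from h import *
import pickle
np.set_printoptions(precision=2,suppress=True)
m=pickle.load(open('w6.pkl','rb'))
a=onz(m,174,26,28);b=onz(m,420,26,28);d=b-a;print(a,b,np.linalg.norm(d),np.degrees(np.arctan2(d[1],d[0])))
f=(a+b)/2
m2=dict(m);m2['origin']=m['origin']+[0,0,4]
for M in (m,m2):
  a=onz(M,174,26,28);b=onz(M,420,26,28);f=(a+b)/2;e=onz(M,311.8,168,53.8)
  Rt=rot([180,0,-5.4]); h=f+30*(-Rt[:,1])+[0,0,42]
  print(f,e,h,'tool move',Rt.T@(h-e))
"
```

```text
[485.37 122.61  28.  ] [574.67 114.07  28.  ] 89.70675737123103 -5.458391674067292
[530.02 118.34  28.  ] [530.69  69.22  53.8 ] [532.85 148.21  70.  ] tool move [ -5.28 -78.83 -16.2 ]
[529.98 119.48  28.  ] [530.66  68.91  53.8 ] [532.81 149.34  70.  ] tool move [ -5.43 -80.28 -16.2 ]
```

jog_arm:
  deltas:
    - [[-0.5,-1.5,0.1],[0,-0.1,0],0.1]
    - [[0,-1.5,0],[0,0,0],0.1]
    - [[0,0,0],[0,0,0],0.1]
    - [[0,0,0],[0,0,0],0.1]
    - [[0,0,0],[0,0,0],0.1]

```text
time_s: 7.95
tool_pos: [524.1, 39.5, 26.2]
ee_rot: [179.8, -0.0, -5.5]
contact_force: [-0.6, -0.4, -5.3]
opening: 23.1
```

```bash
python3 -c "
from h import *
import pickle
m,im=snap('wrist','w7');print(m);pickle.dump(m,open('w7.pkl','wb'));
plan([528.0,87,26.3],-5.45,step=20,claw=.1)
"
```

```text
{'fovy': 70.34817031454169, 'cx': 312.0178171856179, 'cy': 238.80044204159412, 'origin': array([529.98178289, 110.12127127, 167.65554936]), 'rotation': array([ 1.63735917e+02, -1.01736464e-02, -5.52336652e+00])}
[[[-0.03, -2.0, -0.01], [0.2, -0.0, -0.1], 0.1], [[-0.03, -2.0, -0.01], [0.0, -0.0, 0.0], 0.1], [[-0.01, -0.78, -0.0], [0.0, -0.0, 0.0], 0.1], [[0.0, -0.0, -0.0], [0.0, -0.0, 0.0], 0.1], [[0.0, -0.0, -0.0], [0.0, -0.0, 0.0], 0.1]] left [0. 0. 0.] t 8.0 pose [524.1  39.3  26.2] [ 1.7977e+02 -2.0000e-02 -5.5300e+00]
```

View pics/w7.png

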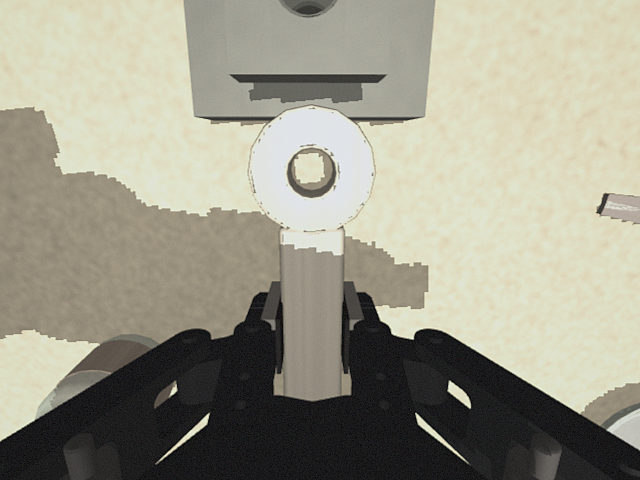

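jog_arm:
  deltas:
    - [[-0.07,-1.5,0],[0.2,0,0],0.1]
    - [[0,-1.5,0],[0,0,0],0.1]
    - [[0,-0.5,0],[0,0,0],0.1]
    - [[0,0,0],[0,0,0],0.1]
    - [[0,0,0],[0,0,0],0.1]

```text
time_s: 8.62
tool_pos: [527.0, 77.2, 26.1]
ee_rot: [180.0, -0.0, -5.5]
contact_force: [0.1, -0.4, -4.3]
opening: 22.6
```

```bash
python3 -c "
from h import *
import pickle
m,im=snap('wrist','w8');print(m);pickle.dump(m,open('w8.pkl','wb'));
plan([528.0,87,26.3],-5.45,step=20,claw=.1)
"
```

```text
{'fovy': 70.34817031454169, 'cx': 312.0178171856179, 'cy': 238.80044204159412, 'origin': array([532.78579344, 147.28546253, 167.83367393]), 'rotation': array([ 1.63963812e+02, -1.37056160e-02, -5.50096511e+00])}
[[[0.0, -0.99, -0.02], [-0.0, -0.0, -0.1], 0.1], [[0.0, 0.0, -0.0], [-0.0, -0.0, 0.0], 0.1], [[0.0, 0.0, -0.0], [-0.0, -0.0, 0.0], 0.1], [[0.0, 0.0, -0.0], [-0.0, -0.0, 0.0], 0.1], [[0.0, 0.0, -0.0], [-0.0, -0.0, 0.0], 0.1]] left [ 0. -0.  0.] t 8.68 pose [527.   77.2  26.1] [-1.7999e+02 -2.0000e-02 -5.5000e+00]
```

View pics/w8.png

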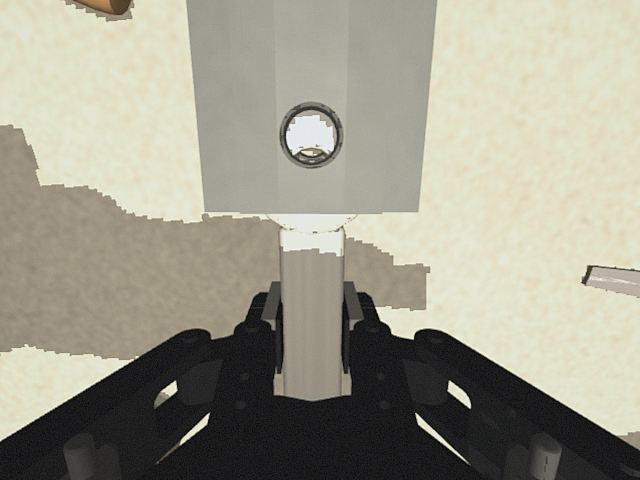

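```bash
python3 -c "
from h import *
import pickle
np.set_printoptions(precision=2,suppress=True)
m=pickle.load(open('w8.pkl','rb'))
for dz in (0,4):
  M=dict(m);M['origin']=m['origin']+[0,0,dz]
  h=onz(M,311.5,135,70);e=onz(M,311.8,168,52.5);print(h,e,rot([180,0,-5.45]).T@(h-e), proj(M,[532.6,149.3,52.5]))
"
```

```text
[532.82 148.85  70.  ] [531.91 138.67  52.5 ] [ -0.06 -10.22 -17.5 ] [310.77 134.53]
[532.82 148.92  70.  ] [531.88 138.38  52.5 ] [ -0.07 -10.58 -17.5 ] [310.8  134.75]
```

jog_arm:
  deltas:
    - [[0,-0.6,0],[0,0,0],0.1]
    - [[0,-0.4,0],[0,0,0],0.1]
    - [[0,0,0],[0,0,0],0.1]
    - [[0,0,0],[0,0,0],0.1]
    - [[0,0,0],[0,0,0],0.1]

```text
time_s: 9.3
tool_pos: [528.1, 86.9, 26.1]
ee_rot: [180.0, -0.0, -5.6]
contact_force: [0.2, -1.2, -4.4]
opening: 22.2
```

```bash
python3 -c "
from h import *
import pickle
m,im=snap('wrist','w9');print(m);pickle.dump(m,open('w9.pkl','wb'));
cv2.imwrite('pics/w9z.png',cv2.resize(im[90:240,232:392],None,fx=4,fy=4,interpolation=cv2.INTER_CUBIC))
plan([528.0,87.8,26.3],-5.45,step=20,claw=.1)
"
```

```text
{'fovy': 70.34817031454169, 'cx': 312.0178171856179, 'cy': 238.80044204159412, 'origin': array([533.93731464, 156.97778157, 167.84510223]), 'rotation': array([ 1.63943461e+02, -1.22364632e-02, -5.59427566e+00])}
[[[-0.01, -0.09, -0.02], [0.0, -0.0, -0.1], 0.1], [[-0.0, -0.0, -0.0], [0.0, -0.0, -0.0], 0.1], [[-0.0, -0.0, -0.0], [0.0, -0.0, -0.0], 0.1], [[-0.0, -0.0, -0.0], [0.0, -0.0, -0.0], 0.1], [[-0.0, -0.0, -0.0], [0.0, -0.0, -0.0], 0.1]] left [-0.  0.  0.] t 9.35 pose [528.   86.9  26.1] [ 1.7998e+02 -2.0000e-02 -5.5900e+00]
```

View pics/w9z.png

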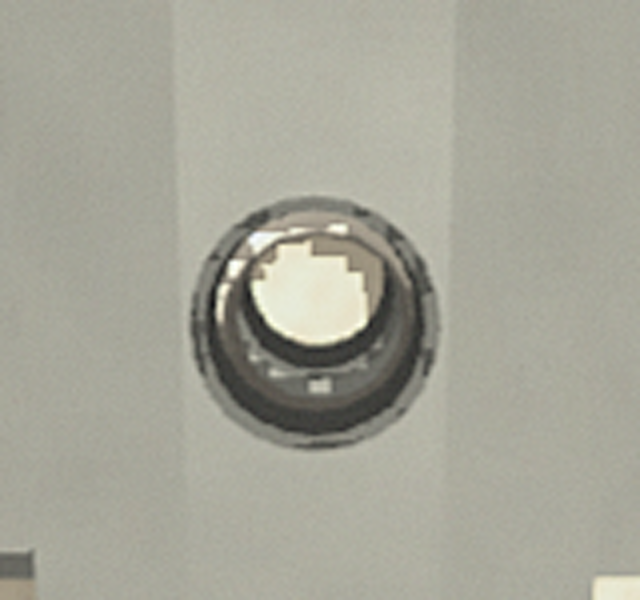

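```bash
python3 -c "
from h import *
import pickle
np.set_printoptions(precision=1,suppress=True)
m=pickle.load(open('w9.pkl','rb'))
im=cv2.imread('pics/w9.png')
for dz in (0,4):
  M=dict(m);M['origin']=m['origin']+[0,0,dz]
  h=onz(M,316.5/4+231.6,322.5/4+89.6,70);print(h)
  big=cv2.resize(im[90:240,232:392],None,fx=4,fy=4,interpolation=cv2.INTER_CUBIC)
  for z,c in ((70,(0,0,255)),(56,(0,255,255)),(52.5,(0,255,0)),(32.5,(255,255,0)),(28,(255,0,0)),(0,(255,0,255))):
    a=np.linspace(0,2*np.pi,60)
    P=np.array([proj(M,[h[0]+8*np.cos(t),h[1]+8*np.sin(t),z]) for t in a])
    Q=(P-[231.6,89.6])*4
    print(z,Q.mean(0),np.ptp(Q,axis=0)/2)
    cv2.polylines(big,[np.round(Q).astype(int)],True,c,1)
  cv2.imwrite(f'pics/w9o{dz}.png',big)
"
```

```text
[532.8 149.1  70. ]
70 [318.4 321. ] [113.2 115.1]
56 [318.7 306.9] [ 99.3 101.3]
52.5 [318.8 303.9] [96.3 98.3]
32.5 [319.2 289.6] [82.3 84.3]
28 [319.3 286.9] [79.7 81.7]
0 [319.6 273.5] [66.6 68.4]
[532.8 148.7  70. ]
70 [318.3 321.1] [108.7 110.6]
56 [318.7 307.5] [95.9 97.8]
52.5 [318.7 304.5] [93.1 95. ]
32.5 [319.1 290.6] [80.  81.8]
28 [319.2 287.9] [77.5 79.4]
0 [319.5 274.6] [65.  66.8]
```

View pics/w9o4.png

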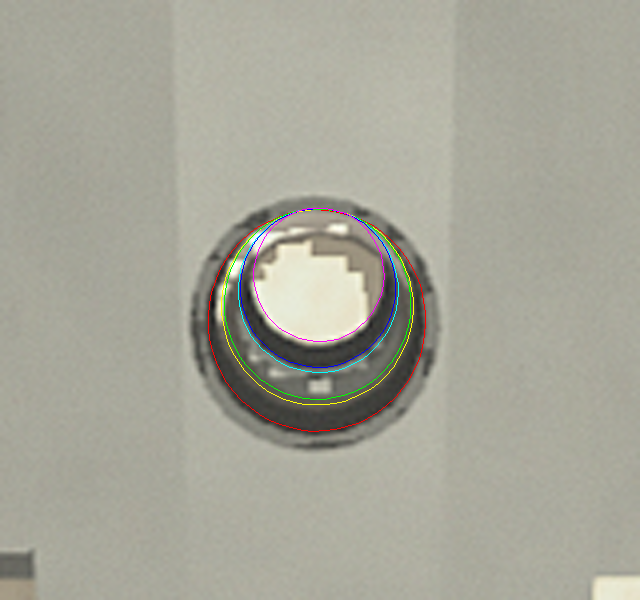

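jog_arm:
  deltas:
    - [[0,-0.15,0],[0,0,-0.1],0.1]
    - [[0,0,0],[0,0,0],0.1]
    - [[0,0,0],[0,0,0],0.1]
    - [[0,0,0],[0,0,0],0.1]
    - [[0,0,0],[0,0,0],0.1]

```text
time_s: 9.98
tool_pos: [528.2, 88.2, 26.1]
ee_rot: [180.0, -0.0, -5.5]
contact_force: [-0.3, -0.2, -5.0]
opening: 22.6
```

```bash
python3 -c "
from h import *
import pickle
m,im=snap('wrist','w10');print(m);pickle.dump(m,open('w10.pkl','wb'));
cv2.imwrite('pics/w10z.png',cv2.resize(im[100:200,262:362],None,fx=6,fy=6,interpolation=cv2.INTER_CUBIC))
print(status.get_state()['contact_force'])
"
```

```text
{'fovy': 70.34817031454169, 'cx': 312.0178171856179, 'cy': 238.80044204159412, 'origin': array([533.99454056, 158.31329628, 167.85415573]), 'rotation': array([ 1.63937036e+02, -1.23701083e-02, -5.51240634e+00])}
[-0.13218795  0.33588328 -4.30336506]
```

View pics/w10z.png

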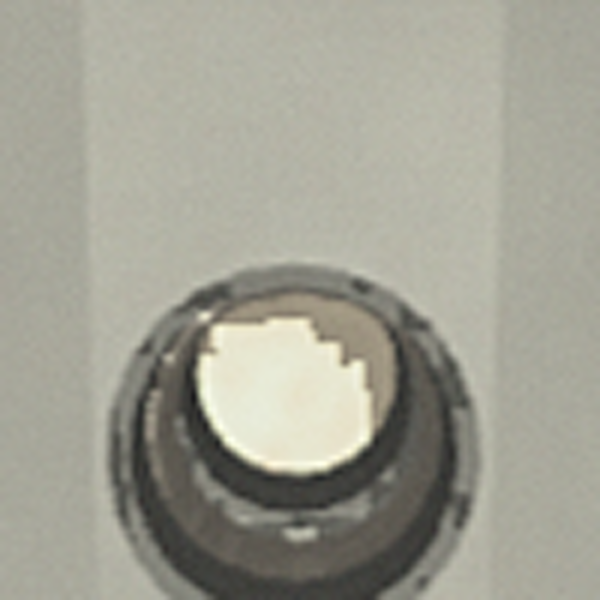

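```bash
python3 -c "
from h import *
import pickle
np.set_printoptions(precision=1,suppress=True)
m=pickle.load(open('w10.pkl','rb'))
im=cv2.imread('pics/w10.png')
M=dict(m);M['origin']=m['origin']+[0,0,3.5]
h0=np.array([532.8,148.9])
def draw(h,ez,fn):
  big=cv2.resize(im[100:200,262:362],None,fx=6,fy=6,interpolation=cv2.INTER_CUBIC)
  for z,c,r,d in ((70,(0,0,255),9,0),(56,(0,255,255),8,0),(52.5,(0,255,0),8,1),(32.5,(255,255,0),8,1),(28,(255,0,0),8,0),(0,(255,0,255),8,0)):
    a=np.linspace(0,2*np.pi,80)
    o=h if not d else ez
    P=np.array([proj(M,[o[0]+r*np.cos(t),o[1]+r*np.sin(t),z]) for t in a])
    Q=(P-[261.58,99.58])*6
    cv2.polylines(big,[np.round(Q).astype(int)],True,c,1)
  return big
b1=draw(h0,h0,0)
cv2.imwrite('pics/w10o.png',b1)
print(tool([528.2,88.2,26.1],[180,0,-5.5],[532.8,148.9,52]))
"
```

```text
[ -1.2 -60.9 -25.9]
```

View pics/w10o.png

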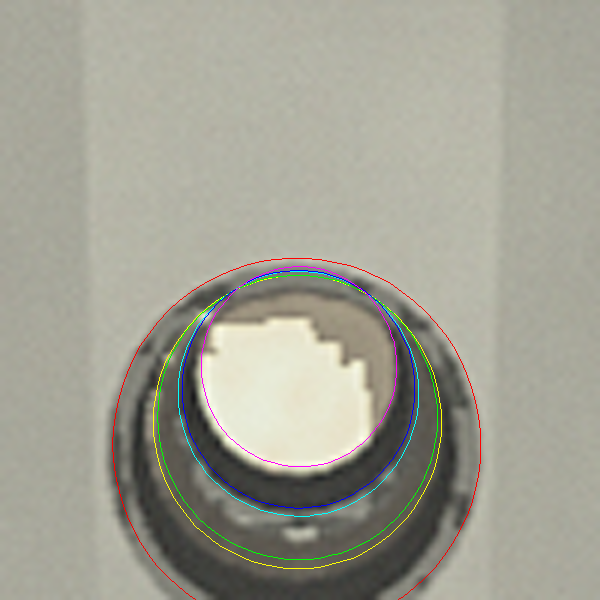

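jog_arm:
  deltas:
    - [[0,-0.1,0],[0,0,0],0.1]
    - [[0,0,0],[0,0,0],0.1]
    - [[0,0,0],[0,0,0],0.1]
    - [[0,0,0],[0,0,0],0.1]
    - [[0,0,0],[0,0,0],0.1]

```text
time_s: 10.65
tool_pos: [528.3, 89.3, 26.1]
ee_rot: [180.0, -0.0, -5.5]
contact_force: [0.1, -0.2, -4.1]
opening: 22.6
```

jog_arm:
  deltas:
    - [[0,-0.1,0],[0,0,0],0.1]
    - [[0,0,0],[0,0,0],0.1]
    - [[0,0,0],[0,0,0],0.1]
    - [[0,0,0],[0,0,0],0.1]
    - [[0,0,0],[0,0,0],0.1]

```text
time_s: 11.28
tool_pos: [528.4, 90.3, 26.1]
ee_rot: [180.0, -0.0, -5.5]
contact_force: [0.2, -0.1, -3.9]
opening: 22.9
```

jog_arm:
  deltas:
    - [[0,-0.05,0],[0,0,0],0.1]
    - [[0,0,0],[0,0,0],0.1]
    - [[0,0,0],[0,0,0],0.1]
    - [[0,0,0],[0,0,0],0.1]
    - [[0,0,0],[0,0,0],0.1]

```text
time_s: 11.9
tool_pos: [528.4, 90.8, 26.1]
ee_rot: [180.0, -0.0, -5.5]
contact_force: [0.3, -0.6, -4.4]
opening: 22.6
```

jog_arm:
  deltas:
    - [[0,-0.05,0],[0,0,0],0.1]
    - [[0,0,0],[0,0,0],0.1]
    - [[0,0,0],[0,0,0],0.1]
    - [[0,0,0],[0,0,0],0.1]
    - [[0,0,0],[0,0,0],0.1]

```text
time_s: 12.52
tool_pos: [528.4, 90.8, 26.1]
ee_rot: [179.9, -0.0, -5.5]
contact_force: [-0.1, 0.6, -3.6]
opening: 22.4
```

```bash
python3 -c "
from h import *
import pickle
m,im=snap('wrist','w11');print(m);pickle.dump(m,open('w11.pkl','wb'));
cv2.imwrite('pics/w11z.png',cv2.resize(im[100:200,262:362],None,fx=6,fy=6,interpolation=cv2.INTER_CUBIC))
print(status.get_state()['contact_force'])
"
```

```text
{'fovy': 70.34817031454169, 'cx': 312.0178171856179, 'cy': 238.80044204159412, 'origin': array([534.26864123, 161.03564738, 167.81674432]), 'rotation': array([ 1.63902984e+02, -1.05478140e-02, -5.53657273e+00])}
[-0.39154314  0.21139567 -3.55347232]
```

View pics/w11z.png

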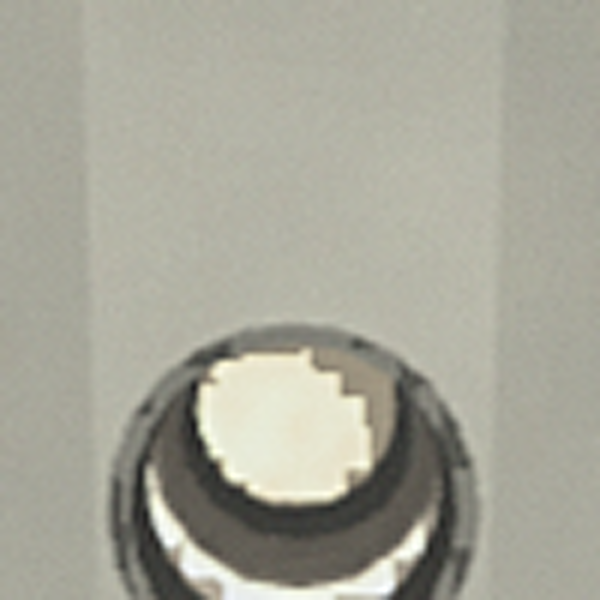

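jog_arm:
  deltas:
    - [[0,0.21,0],[0,0,0],0.1]
    - [[0,0,0],[0,0,0],0.1]
    - [[0,0,0.1],[0,0,0],0.1]
    - [[0,0,0],[0,0,0],0.1]
    - [[0,0,0],[0,0,0],0.1]

```text
time_s: 13.2
tool_pos: [528.2, 89.1, 25.0]
ee_rot: [180.0, -0.0, -5.5]
contact_force: [-0.9, -0.0, -4.3]
opening: 22.5
```

jog_arm:
  deltas:
    - [[0,0,0.06],[0,0,0],0.1]
    - [[0,0,0],[0,0,0],0.1]
    - [[0,0,0],[0,0,0],0.1]
    - [[0,0,0],[0,0,0],0.1]
    - [[0,0,0],[0,0,0],0.1]

```text
time_s: 13.82
tool_pos: [528.3, 89.1, 24.7]
ee_rot: [180.0, -0.0, -5.5]
contact_force: [-0.1, -0.7, -2.3]
opening: 22.6
```

```bash
python3 -c "
from h import *
import pickle
m,im=snap('wrist','w12');print(m);pickle.dump(m,open('w12.pkl','wb'));
cv2.imwrite('pics/w12z.png',cv2.resize(im[100:200,262:362],None,fx=6,fy=6,interpolation=cv2.INTER_CUBIC))
print(status.get_state()['contact_force'])
"
```

```text
{'fovy': 70.34817031454169, 'cx': 312.0178171856179, 'cy': 238.80044204159412, 'origin': array([534.10427281, 159.20769809, 166.47761177]), 'rotation': array([ 1.63948359e+02, -1.75111655e-02, -5.51797992e+00])}
[-0.23458777 -0.66881916 -3.35321516]
```

View pics/w12z.png

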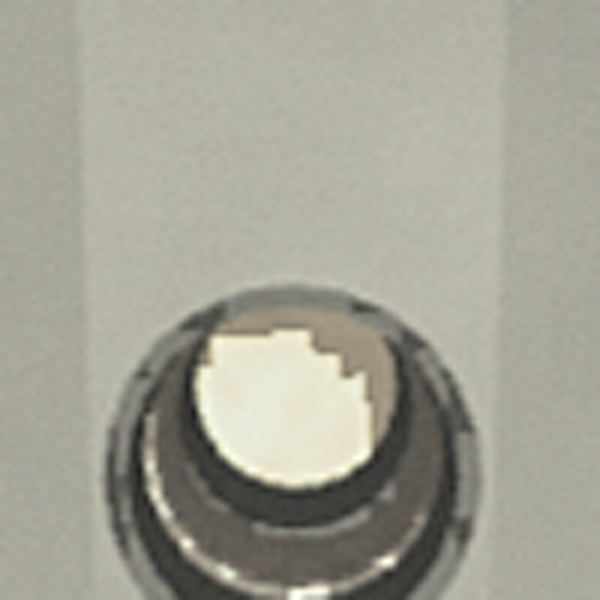

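jog_arm:
  deltas:
    - [[0,0.04,0.03],[0,0,0],0.1]
    - [[0,0,0],[0,0,0],0.1]
    - [[0,0,0],[0,0,0],0.1]
    - [[0,0,0.03],[0,0,0],0.1]
    - [[0,0,0],[0,0,0],0.1]

```text
time_s: 14.5
tool_pos: [528.3, 89.1, 24.7]
ee_rot: [-180.0, -0.0, -5.5]
contact_force: [-1.0, -0.2, -1.6]
opening: 22.5
```

```bash
python3 -c "
from h import *
s=status.get_state();print(s['contact_force'],s['tool_pos'],s['ee_rot'],s['ft_torque'])
"
```

```text
[-0.9855621  -0.24415905 -1.6408738 ] [528.34056337  89.11174158  24.73317957] [-1.79962151e+02 -3.83801406e-02 -5.50447569e+00] [ 0.1480832   0.16898915 -0.04293612]
```

jog_arm:
  deltas:
    - [[0,0.08,0.08],[0,0,0],0.1]
    - [[0,0,0],[0,0,0],0.1]
    - [[0,0,0],[0,0,0],0.1]
    - [[0,0,0],[0,0,0],0.1]
    - [[0,0,0],[0,0,0],0.1]

```text
time_s: 15.12
tool_pos: [528.4, 89.1, 24.7]
ee_rot: [-179.9, -0.0, -5.5]
contact_force: [-0.3, 0.0, 1.7]
opening: 22.7
```

```bash
python3 -c "
from h import *
import pickle
m,im=snap('wrist','w13')
cv2.imwrite('pics/w13z.png',cv2.resize(im[100:200,262:362],None,fx=6,fy=6,interpolation=cv2.INTER_CUBIC))
"
```

```text
(no output)
```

View pics/w13z.png

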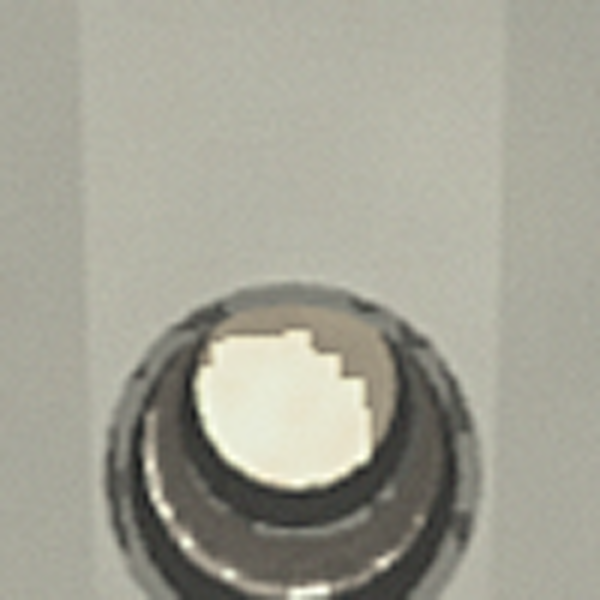

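jog_arm:
  deltas:
    - [[0,0,0],[0,0,0],0.4]
    - [[0,0,0],[0,0,0],0.6]
    - [[0,0,0],[0,0,0],0.6]
    - [[0,0,-1],[0,0,0],0.6]
    - [[0,0,-4],[0,0,0],0.6]

```text
time_s: 15.8
tool_pos: [527.6, 87.9, 74.1]
ee_rot: [180.0, 0.1, -5.5]
contact_force: [0.9, -0.2, 0.9]
opening: 51.2
```

jog_arm:
  deltas:
    - [[0,0,-3],[0,0,0],0.6]
    - [[0,0,-1],[0,0,0],0.6]
    - [[0,0,0],[0,0,0],0.6]
    - [[0,0,0],[0,0,0],0.6]
    - [[0,0,0],[0,0,0],0.6]

```text
time_s: 16.42
tool_pos: [528.3, 88.1, 116.9]
ee_rot: [-180.0, -0.1, -5.5]
contact_force: [0.3, 0.2, -0.8]
opening: 51.3
```

```bash
python3 -c "
from h import *
import pickle
m,im=snap('wrist','w14');print(m);pickle.dump(m,open('w14.pkl','wb'))
plan([474,-330,240],-5.5)
"
```

```text
{'fovy': 70.34817031454169, 'cx': 312.0178171856179, 'cy': 238.80044204159412, 'origin': array([534.0321007 , 158.06441236, 258.72722943]), 'rotation': array([ 1.64005278e+02, -4.27822309e-02, -5.53458257e+00])}
[[[-0.19, 5.76, -1.69], [-0.0, -0.0, -0.0], 1], [[-0.19, 5.76, -1.69], [-0.0, -0.0, -0.0], 1], [[-0.18, 5.76, -1.69], [-0.0, -0.0, -0.0], 1], [[-0.19, 5.76, -1.68], [-0.0, -0.0, -0.0], 1], [[-0.18, 5.76, -1.69], [-0.0, -0.0, -0.0], 1]] left [ -17.2 -132.3   39. ] t 16.48 pose [528.2  88.1 116.8] [-1.7996e+02 -4.0000e-02 -5.5300e+00]
```

View pics/w14.png

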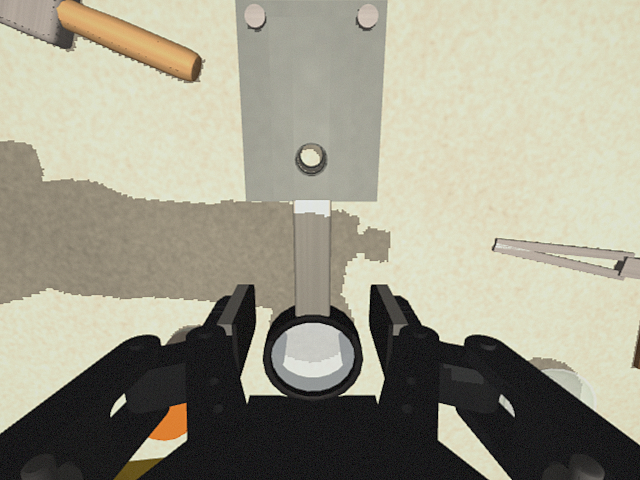

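jog_arm:
  deltas:
    - [[-0.2,5.5,-2.5],[0,0,0],1]
    - [[-0.2,5.5,-2.5],[0,0,0],1]
    - [[-0.2,5.5,-2.5],[0,0,0],1]
    - [[-0.2,5.5,-2.0],[0,0,0],1]
    - [[-0.2,5.5,-2.0],[0,0,0],1]

```text
time_s: 17.1
tool_pos: [491.6, -186.7, 229.9]
ee_rot: [-179.9, 0.4, -4.8]
contact_force: [0.8, -0.3, 0.0]
opening: 85.4
```

```bash
python3 -c "
from h import *
plan([474,-310,240],-5.5)
"
```

```text
[[[-0.35, 5.97, -0.49], [-0.1, 0.4, 0.7], 1], [[-0.26, 5.97, -0.49], [0.0, 0.0, -0.0], 1], [[-0.03, 0.5, -0.04], [0.0, 0.0, -0.0], 1], [[0.0, -0.0, 0.0], [0.0, 0.0, -0.0], 1], [[0.0, -0.0, 0.0], [0.0, 0.0, -0.0], 1]] left [ 0. -0. -0.] t 17.1 pose [ 491.6 -186.7  229.9] [-179.92    0.41   -4.84]
```

jog_arm:
  deltas:
    - [[-0.3,5.9,-0.5],[0,0.4,0.7],1]
    - [[-0.3,5.5,-0.5],[0,0,0],1]
    - [[0,0,0],[0,0,0],1]
    - [[0,0,0],[0,0,0],1]
    - [[0,0,0],[0,0,0],1]

```text
time_s: 17.73
tool_pos: [472.6, -307.6, 239.2]
ee_rot: [180.0, 0.1, -6.0]
contact_force: [0.8, 0.9, -0.5]
opening: 85.4
```

```bash
python3 -c "
from h import *
import pickle
m,im=snap('wrist','w15');print(m);pickle.dump(m,open('w15.pkl','wb'))
plan([474,-330,240],-5.5)
"
```

```text
{'fovy': 70.34817031454169, 'cx': 312.0178171856179, 'cy': 238.80044204159412, 'origin': array([ 479.15379934, -237.54460612,  380.91623858]), 'rotation': array([ 1.63946833e+02,  6.43344961e-02, -5.98769715e+00])}
[[[0.36, 2.27, -0.09], [-0.0, 0.1, -0.4], 1], [[-0.0, -0.0, -0.0], [-0.0, -0.0, -0.0], 1], [[-0.0, -0.0, -0.0], [-0.0, -0.0, -0.0], 1], [[-0.0, -0.0, -0.0], [-0.0, -0.0, -0.0], 1], [[-0.0, -0.0, -0.0], [-0.0, -0.0, -0.0], 1]] left [-0.  0.  0.] t 17.77 pose [ 472.8 -307.1  239.1] [-1.7999e+02  6.0000e-02 -5.9400e+00]
```

View pics/w15.png

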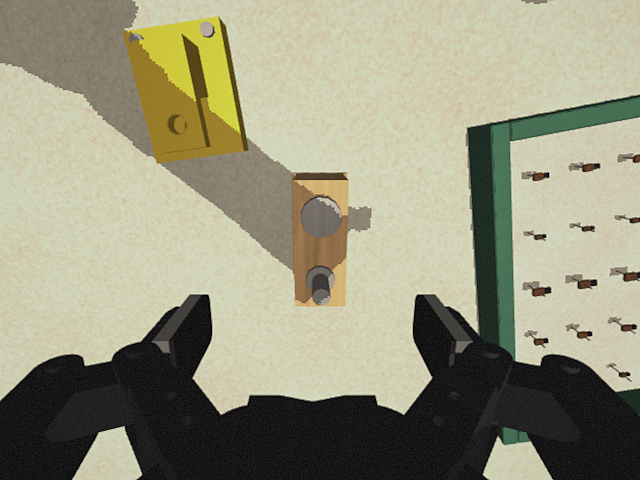

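```bash
python3 -c "
from h import *
import pickle
np.set_printoptions(precision=1,suppress=True)
m=pickle.load(open('w15.pkl','rb'))
im=cv2.imread('pics/w15.png')
cv2.imwrite('pics/w15z.png',cv2.resize(im[170:310,270:370],None,fx=4,fy=4,interpolation=cv2.INTER_CUBIC))
for dz in (0,3.5):
  M=dict(m);M['origin']=m['origin']+[0,0,dz]
  print(onz(M,320.5,296,118),onz(M,320.5,279,82),onz(M,321,216,90), onz(M,295,305,76),onz(M,346,305,76),onz(M,292,180,76),onz(M,348.5,180,76))
"
```

```text
[ 472.8 -363.5  118. ] [ 473.7 -363.2   82. ] [ 480. -301.   90.] [ 445.9 -390.6   76. ] [ 495.9 -395.9   76. ] [ 457.7 -268.9   76. ] [ 507.5 -274.1   76. ]
[ 472.8 -365.1  118. ] [ 473.6 -364.7   82. ] [ 480.1 -301.8   90. ] [ 445.5 -392.4   76. ] [ 496.1 -397.7   76. ] [ 457.4 -269.3   76. ] [ 507.9 -274.6   76. ]
```

View pics/w15z.png

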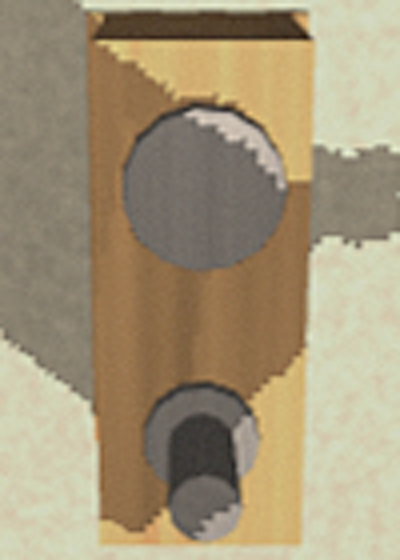

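```bash
python3 -c "
from h import *
plan([474.3,-364.5,150],-5.7)
"
```

```text
[[[0.43, 3.22, 5.04], [-0.0, 0.1, -0.2], 1], [[0.31, 2.48, 3.87], [-0.0, -0.0, -0.0], 1], [[-0.0, -0.0, -0.0], [-0.0, -0.0, -0.0], 1], [[-0.0, -0.0, -0.0], [-0.0, -0.0, -0.0], 1], [[-0.0, -0.0, -0.0], [-0.0, -0.0, -0.0], 1]] left [0. 0. 0.] t 17.77 pose [ 472.8 -307.1  239.1] [-1.7999e+02  6.0000e-02 -5.9400e+00]
```

jog_arm:
  deltas:
    - [[0.4,3.2,4.0],[0,0.1,-0.2],1]
    - [[0.3,2.5,3.8],[0,0,0],1]
    - [[0,0,0],[0,0,0],1]
    - [[0,0,0],[0,0,0],1]
    - [[0,0,0],[0,0,0],1]

```text
time_s: 18.4
tool_pos: [479.7, -358.1, 161.1]
ee_rot: [-179.8, -0.3, -5.0]
contact_force: [0.0, -0.7, -0.2]
opening: 85.2
```

```bash
python3 -c "
from h import *
import pickle
m,im=snap('wrist','w16');print(m);pickle.dump(m,open('w16.pkl','wb'))
plan([474.3,-364.5,85],-5.7)
"
```

```text
{'fovy': 70.34817031454169, 'cx': 312.0178171856179, 'cy': 238.80044204159412, 'origin': array([ 484.24022358, -288.38818455,  303.05893642]), 'rotation': array([164.15410592,  -0.26240624,  -5.01016528])}
[[[-0.43, 0.56, 5.96], [-0.2, -0.3, 0.7], 1], [[-0.11, 0.15, 1.66], [0.0, -0.0, 0.0], 1], [[-0.0, 0.0, 0.0], [0.0, -0.0, 0.0], 1], [[-0.0, 0.0, 0.0], [0.0, -0.0, 0.0], 1], [[-0.0, 0.0, 0.0], [0.0, -0.0, 0.0], 1]] left [-0. -0. -0.] t 18.45 pose [ 480.  -358.1  161.3] [-179.82   -0.31   -4.99]
```

View pics/w16.png

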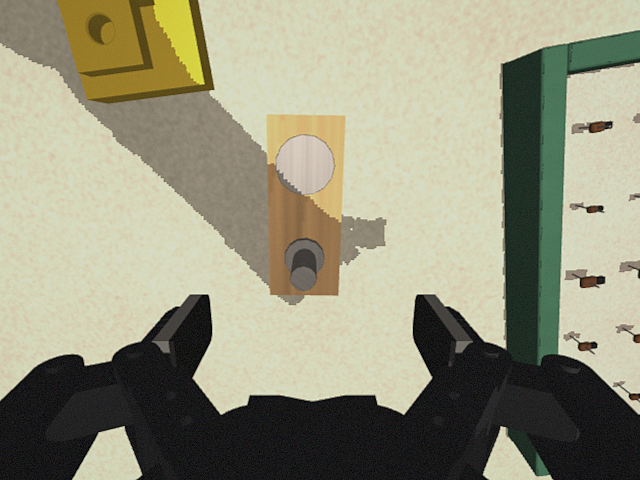

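jog_arm:
  deltas:
    - [[-0.5,0.6,2.0],[-0.2,-0.3,0.7],1]
    - [[0,0,1.0],[0,0,0],1]
    - [[0,0,0],[0,0,0],1]
    - [[0,0,0],[0,0,0],1]
    - [[0,0,0],[0,0,0],1]

```text
time_s: 19.08
tool_pos: [478.2, -362.4, 135.0]
ee_rot: [179.9, -0.4, -5.5]
contact_force: [-0.0, 0.2, -0.3]
opening: 85.5
```

```bash
python3 -c "
from h import *
import pickle
np.set_printoptions(precision=1,suppress=True)
m=pickle.load(open('w16.pkl','rb'))
for dz in (0,3.5):
  M=dict(m);M['origin']=m['origin']+[0,0,dz]
  print(onz(M,303.5,278,118),onz(M,304.5,259,82))
plan([474.3,-364.5,85],-5.7)
"
```

```text
[ 473.5 -364.   118. ] [ 473.4 -364.9   82. ]
[ 473.3 -365.5  118. ] [ 473.2 -366.1   82. ]
[[[-0.41, 0.24, 5.0], [0.1, -0.4, 0.2], 1], [[0.0, -0.0, -0.0], [0.0, -0.0, 0.0], 1], [[0.0, -0.0, -0.0], [0.0, -0.0, 0.0], 1], [[0.0, -0.0, -0.0], [0.0, -0.0, 0.0], 1], [[0.0, -0.0, -0.0], [0.0, -0.0, 0.0], 1]] left [0. 0. 0.] t 19.07 pose [ 478.2 -362.4  135. ] [179.9  -0.4  -5.5]
```

Pin at about (473.7,-365).

jog_arm:
  deltas:
    - [[-0.6,0.3,2.5],[0.1,-0.4,0.2],1]
    - [[0,0,2.0],[0,0,0],1]
    - [[0,0,0],[0,0,0],1]
    - [[0,0,0],[0,0,0],1]
    - [[0,0,0],[0,0,0],1]

```text
time_s: 19.7
tool_pos: [474.3, -366.5, 92.4]
ee_rot: [179.8, -0.3, -5.6]
contact_force: [0.1, 0.3, -0.2]
opening: 85.5
```

```bash
python3 -c "
from h import *
plan([474.0,-365,86],-5.7)
"
```

```text
[[[-0.05, -0.14, 0.64], [0.2, -0.3, 0.1], 1], [[0.0, -0.0, -0.0], [-0.0, -0.0, -0.0], 1], [[0.0, -0.0, -0.0], [-0.0, -0.0, -0.0], 1], [[0.0, -0.0, -0.0], [-0.0, -0.0, -0.0], 1], [[0.0, -0.0, -0.0], [-0.0, -0.0, -0.0], 1]] left [0. 0. 0.] t 19.7 pose [ 474.3 -366.5   92.4] [179.82  -0.33  -5.63]
```

jog_arm:
  deltas:
    - [[-0.05,-0.1,0.6],[0.2,-0.3,0],0.6]
    - [[0,0,0],[0,0,0],0.3]
    - [[0,0,0],[0,0,0],0.1]
    - [[0,0,0],[0,0,0],0]
    - [[0,0,0],[0,0,0],0]
  force: 70

```text
time_s: 20.32
tool_pos: [474.6, -365.8, 87.3]
ee_rot: [180.0, -0.1, -5.6]
contact_force: [0.1, -0.5, -1.1]
opening: 14.3
```

jog_arm:
  deltas:
    - [[0,0,0],[0,0,0],0]
    - [[0,0,0],[0,0,0],0]
    - [[0,0,0],[0,0,0],0]
    - [[0,0,-0.5],[0,0,0],0]
    - [[0,0,0],[0,0,0],0]

```text
time_s: 20.95
tool_pos: [474.4, -365.6, 92.5]
ee_rot: [180.0, -0.1, -5.6]
contact_force: [0.3, -0.1, -0.9]
opening: 13.9
```

```bash
python3 -c "
from h import *
import pickle
m,im=snap('wrist','w17');print(m);snap('side','s17');print(status.get_state())
im=cv2.imread('pics/s17.png');cv2.imwrite('pics/s17z.png',cv2.resize(im[200:400,360:560],None,fx=3,fy=3,interpolation=cv2.INTER_CUBIC))
"
```

```text
{'fovy': 70.34817031454169, 'cx': 312.0178171856179, 'cy': 238.80044204159412, 'origin': array([ 480.19018051, -295.55078953,  234.22105978]), 'rotation': array([ 1.63946798e+02, -8.38904349e-02, -5.62570262e+00])}
{'time_s': 21.05, 'qpos': array([ 21.26028244,  44.11286589,  22.37338127, 102.60651187,
       -25.40254026,  38.26404386,  52.54460326]), 'joint_velocities': array([ 0.0341741 ,  0.1180442 , -0.02939668,  0.04896673, -0.08619388,
       -0.07896844,  0.03237833]), 'joint_torque': array([ 2.83048139e-02, -5.56397688e+01,  6.90054148e+00, -1.32132787e+01,
        9.35003220e-03, -7.12996029e-03, -1.70971736e-03]), 'tool_pos': array([ 474.20794997, -365.36159229,   92.09224864]), 'ee_rot': array([-1.79988937e+02, -6.11247181e-02, -5.61614779e+00]), 'contact_force': array([ 0.67960381,  0.24770642, -1.14720927]), 'ft_torque': array([0.00986797, 0.0139948 , 0.0636739 ]), 'opening': 14.354404890247341}
```

View pics/w17.png

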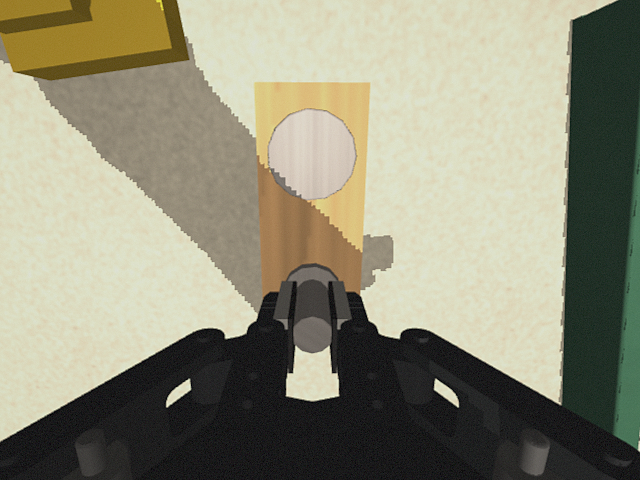

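View pics/s17z.png

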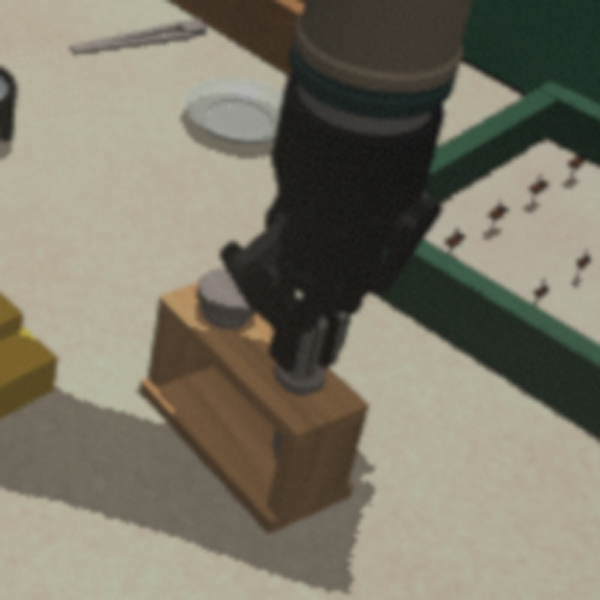

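jog_arm:
  deltas:
    - [[0,0,-1.5],[0,0,0],0]
    - [[0,0,-2.0],[0,0,0],0]
    - [[0,0,-2.5],[0,0,0],0]
    - [[0,0,-2.5],[0,0,0],0]
    - [[0,0,-2.5],[0,0,0],0]

```text
time_s: 21.68
tool_pos: [473.1, -364.9, 207.1]
ee_rot: [-179.9, 0.1, -5.7]
contact_force: [0.4, 0.5, -0.8]
opening: 14.3
```

```bash
python3 -c "
from h import *
plan([533,148,200],-5.5)
"
```

```text
[[[0.11, -6.0, 0.09], [-0.1, 0.1, -0.2], 1], [[0.13, -6.0, 0.08], [0.0, -0.0, 0.0], 1], [[0.12, -6.0, 0.08], [0.0, -0.0, 0.0], 1], [[0.13, -6.0, 0.08], [0.0, -0.0, 0.0], 1], [[0.12, -6.0, 0.08], [0.0, -0.0, 0.0], 1]] left [ 25.1 214.9  -3. ] t 21.68 pose [ 473.1 -364.9  207.1] [-1.7992e+02  7.0000e-02 -5.6600e+00]
```

jog_arm:
  deltas:
    - [[0.1,-2.5,0],[0,0.1,0],0]
    - [[0.1,-4.5,0],[0,0,0],0]
    - [[0.1,-5.5,0],[0,0,0],0]
    - [[0.1,-5.5,0],[0,0,0],0]
    - [[0.1,-5.5,0],[0,0,0],0]

```text
time_s: 22.3
tool_pos: [503.7, -133.7, 214.6]
ee_rot: [179.6, -0.7, -6.3]
contact_force: [0.3, -0.4, -0.3]
opening: 14.4
```

jog_arm:
  deltas:
    - [[0.1,-5.5,0],[0,0,0],0]
    - [[0.1,-5.5,0],[0,0,0],0]
    - [[0.1,-4.0,0],[0,0,0],0]
    - [[0,-2.5,0],[0,0,0],0]
    - [[0,0,0],[0,0,0],0]

```text
time_s: 22.92
tool_pos: [527.3, 51.5, 218.3]
ee_rot: [179.9, -1.1, -5.8]
contact_force: [-0.2, -1.6, -0.6]
opening: 14.1
```

```bash
python3 -c "
from h import *
plan([533,120,190],-5.5)
"
```

```text
[[[-0.14, -5.55, 2.27], [0.1, -1.1, -0.3], 1], [[-0.02, -1.33, 0.55], [0.0, 0.0, -0.0], 1], [[-0.0, 0.0, -0.0], [0.0, 0.0, -0.0], 1], [[-0.0, 0.0, -0.0], [0.0, 0.0, -0.0], 1], [[-0.0, 0.0, -0.0], [0.0, 0.0, -0.0], 1]] left [-0. -0.  0.] t 22.93 pose [527.3  51.5 218.3] [179.88  -1.07  -5.82]
```

jog_arm:
  deltas:
    - [[0,-3.5,1.2],[0.1,-1.1,-0.3],0]
    - [[0,-2.5,1.0],[0,0,0],0]
    - [[0,0,0],[0,0,0],0]
    - [[0,0,0],[0,0,0],0]
    - [[0,0,0],[0,0,0],0]

```text
time_s: 23.55
tool_pos: [534.4, 104.9, 198.3]
ee_rot: [179.8, -0.2, -6.0]
contact_force: [0.3, -0.5, -1.2]
opening: 14.4
```

```bash
python3 -c "
from h import *
import pickle
m,im=snap('wrist','w18');print(m);pickle.dump(m,open('w18.pkl','wb'))
plan([533,148,170],-5.5)
"
```

```text
{'fovy': 70.34817031454169, 'cx': 312.0178171856179, 'cy': 238.80044204159412, 'origin': array([540.49445117, 175.50223049, 339.80204523]), 'rotation': array([163.73621627,  -0.17898602,  -6.03088867])}
[[[-0.61, -4.3, 2.82], [0.2, -0.2, -0.5], 1], [[-0.0, -0.0, 0.0], [0.0, -0.0, -0.0], 1], [[-0.0, -0.0, 0.0], [0.0, -0.0, -0.0], 1], [[-0.0, -0.0, 0.0], [0.0, -0.0, -0.0], 1], [[-0.0, -0.0, 0.0], [0.0, -0.0, -0.0], 1]] left [-0.  0. -0.] t 23.6 pose [534.5 104.7 198.4] [179.77  -0.2   -6.04]
```

View pics/w18.png

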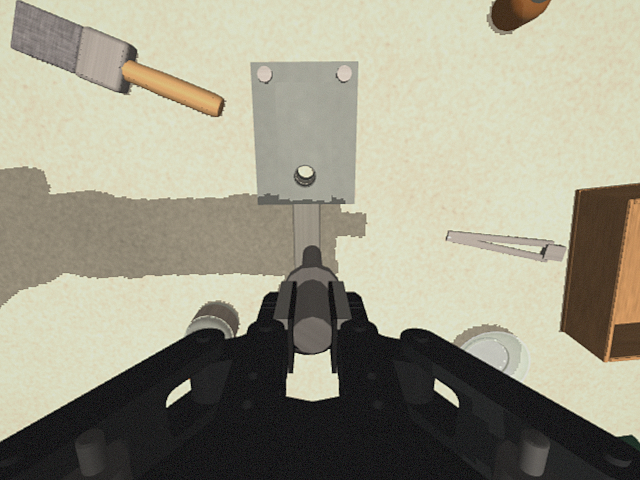

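```bash
python3 -c "
import cv2
im=cv2.imread('pics/w18.png')
cv2.imwrite('pics/w18z.png',cv2.resize(im[155:295,262:362],None,fx=4.28,fy=4.28,interpolation=cv2.INTER_CUBIC))
"
```

```text
(no output)
```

View pics/w18z.png

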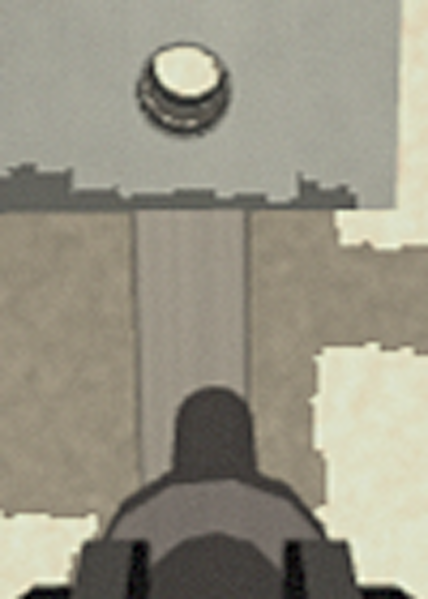

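```bash
cat >> h.py <<'E'
def pinpred(m,tp,tr,y0=0,x0=0,dz=3.5,tipz=75.3):
    M=dict(m);M['origin']=np.array(m['origin'])+[0,0,dz]; Rm=rot(tr)
    out={}
    for n,o,z in (('tip',0,tipz),('tipedge',2.5,tipz),('taperedge',6,tipz-10),('collartop',14,tipz-64),('graxis',0,tipz-106)):
        out[n]=proj(M,np.asarray(tp)+Rm@np.array([x0,y0-o,z])).round(1)
    return out
E
python3 -c "
from h import *
import pickle
np.set_printoptions(precision=1,suppress=True)
m=pickle.load(open('w18.pkl','rb'))
tp=[534.5,104.7,198.4];tr=[179.77,-.2,-6.04]
for dz in (0,3.5):
 for y0 in (0,-2): print(dz,y0,pinpred(m,tp,tr,y0,dz=dz))
print('meas top edge',(215/4.28+261.6,387/4.28+154.6),'collar',(215/4.28+261.6,470/4.28+154.6))
for dz in (0,3.5):
  M=dict(m);M['origin']=m['origin']+[0,0,dz]; print(onz(M,304.6,175.2,70))
"
```

```text
0 0 {'tip': array([313.6, 250.4]), 'tipedge': array([313.6, 246.9]), 'taperedge': array([313.7, 246.3]), 'collartop': array([314.2, 264. ]), 'graxis': array([314.8, 338.9])}
0 -2 {'tip': array([313.6, 247.6]), 'tipedge': array([313.6, 244. ]), 'taperedge': array([313.7, 243.3]), 'collartop': array([314.2, 260. ]), 'graxis': array([314.8, 334.1])}
3.5 0 {'tip': array([313.6, 248.8]), 'tipedge': array([313.6, 245.3]), 'taperedge': array([313.6, 244.7]), 'collartop': array([314.1, 261.4]), 'graxis': array([314.7, 333.7])}
3.5 -2 {'tip': array([313.6, 246. ]), 'tipedge': array([313.6, 242.5]), 'taperedge': array([313.6, 241.7]), 'collartop': array([314.1, 257.6]), 'graxis': array([314.7, 329.1])}
meas top edge (311.8336448598131, 245.02056074766352) collar (311.8336448598131, 264.41308411214953)
[532.7 149.3  70. ]
[532.6 149.   70. ]
```

jog_arm:
  deltas:
    - [[-0.4,-3.0,1.5],[0.2,-0.2,-0.5],0]
    - [[0,-1.2,1.0],[0,0,0],0]
    - [[0,0,0],[0,0,0],0]
    - [[0,0,0],[0,0,0],0]
    - [[0,0,0],[0,0,0],0]

```text
time_s: 24.22
tool_pos: [535.3, 146.7, 172.4]
ee_rot: [179.9, -0.1, -5.7]
contact_force: [-0.2, 0.1, -1.3]
opening: 14.0
```

```bash
python3 -c "
from h import *
plan([533.7,148.9,158],-5.5)
"
```

```text
[[[-0.19, -0.21, 1.44], [0.1, -0.1, -0.2], 1], [[0.0, 0.0, 0.0], [-0.0, 0.0, 0.0], 1], [[0.0, 0.0, 0.0], [-0.0, 0.0, 0.0], 1], [[0.0, 0.0, 0.0], [-0.0, 0.0, 0.0], 1], [[0.0, 0.0, 0.0], [-0.0, 0.0, 0.0], 1]] left [ 0.  -0.1 -0. ] t 24.23 pose [535.3 146.7 172.4] [ 1.7991e+02 -5.0000e-02 -5.6600e+00]
```

jog_arm:
  deltas:
    - [[-0.2,-0.2,1.4],[0.1,0,0],0]
    - [[0,0,0],[0,0,0],0]
    - [[0,0,0],[0,0,0],0]
    - [[0,0,0],[0,0,0],0]
    - [[0,0,0],[0,0,0],0]

```text
time_s: 24.85
tool_pos: [533.8, 147.8, 157.9]
ee_rot: [-180.0, -0.1, -5.8]
contact_force: [0.2, 0.1, -0.3]
opening: 14.6
```

```bash
python3 -c "
from h import *
import pickle
m,im=snap('wrist','w19');pickle.dump(m,open('w19.pkl','wb'))
cv2.imwrite('pics/w19z.png',cv2.resize(im[165:305,242:382],None,fx=4.28,fy=4.28,interpolation=cv2.INTER_CUBIC))
snap('scene','c19');snap('side','s19')
a=cv2.resize(cv2.imread('pics/c19.png')[150:250,330:430],None,fx=4,fy=4,interpolation=cv2.INTER_CUBIC)
b=cv2.resize(cv2.imread('pics/s19.png')[130:230,270:370],None,fx=4,fy=4,interpolation=cv2.INTER_CUBIC)
cv2.imwrite('pics/cs19.png',cv2.hconcat([a,b]))
plan([533.7,148.9,158],-5.5)
"
```

```text
[[[-0.01, -0.11, -0.01], [-0.0, -0.1, -0.3], 1], [[-0.0, 0.0, -0.0], [-0.0, 0.0, 0.0], 1], [[-0.0, 0.0, -0.0], [-0.0, 0.0, 0.0], 1], [[-0.0, 0.0, -0.0], [-0.0, 0.0, 0.0], 1], [[-0.0, 0.0, -0.0], [-0.0, 0.0, 0.0], 1]] left [-0. -0.  0.] t 25.0 pose [533.7 147.8 157.9] [-1.7999e+02 -9.0000e-02 -5.7700e+00]
```

View pics/w19z.png

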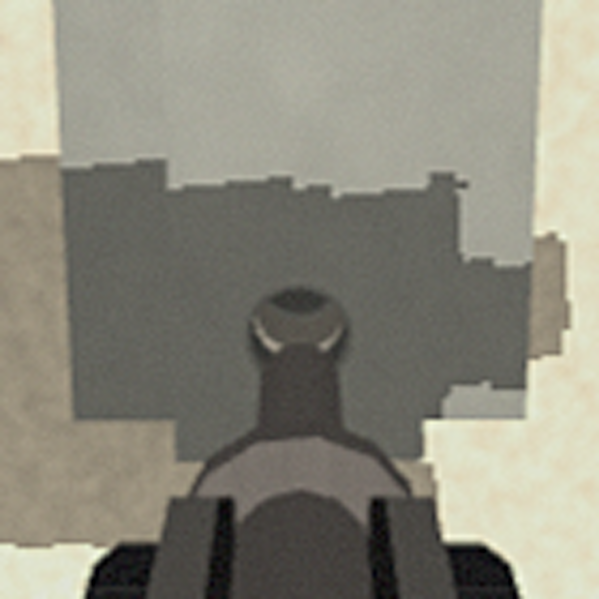

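View pics/cs19.png

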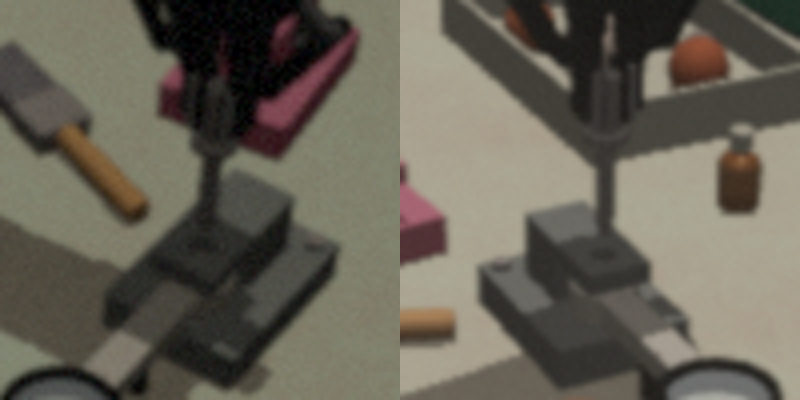

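```bash
python3 -c "
from h import *
import pickle
np.set_printoptions(precision=1,suppress=True)
m=pickle.load(open('w19.pkl','rb'))
for dz in (0,3.5):
  M=dict(m);M['origin']=m['origin']+[0,0,dz]
  print('hole',onz(M,300/4.28+241.6,336.5/4.28+164.6,70),'tipedge',onz(M,300/4.28+241.6,245.2,157.9-75.3),proj(M,[533.7,148.9,70]))
"
```

```text
hole [532.9 148.9  70. ] tipedge [533.1 151.3  82.6] [312.9 243.2]
hole [532.8 147.9  70. ] tipedge [533.  150.3  82.6] [312.8 241.7]
```

jog_arm:
  deltas:
    - [[0,0,0.5],[0,0,-0.2],0]
    - [[0,0,0.4],[0,0,0],0]
    - [[0,0,0],[0,0,0],0]
    - [[0,0,0],[0,0,0],0]
    - [[0,0,0],[0,0,0],0]

```text
time_s: 25.62
tool_pos: [533.7, 147.9, 148.1]
ee_rot: [-180.0, -0.1, -5.5]
contact_force: [0.0, -0.4, -1.0]
opening: 14.2
```

```bash
python3 -c "
from h import *
import pickle
m,im=snap('wrist','w20');pickle.dump(m,open('w20.pkl','wb'))
cv2.imwrite('pics/w20z.png',cv2.resize(im[165:305,242:382],None,fx=4.28,fy=4.28,interpolation=cv2.INTER_CUBIC))
plan([533.7,147.9,142],-5.6)
"
```

```text
[[[-0.0, 0.0, 0.61], [-0.0, -0.1, 0.1], 1], [[-0.0, 0.0, 0.0], [-0.0, 0.0, -0.0], 1], [[-0.0, 0.0, 0.0], [-0.0, 0.0, -0.0], 1], [[-0.0, 0.0, 0.0], [-0.0, 0.0, -0.0], 1], [[-0.0, 0.0, 0.0], [-0.0, 0.0, -0.0], 1]] left [-0. -0. -0.] t 25.68 pose [533.7 147.9 148.1] [-1.80e+02 -8.00e-02 -5.54e+00]
```

View pics/w20z.png

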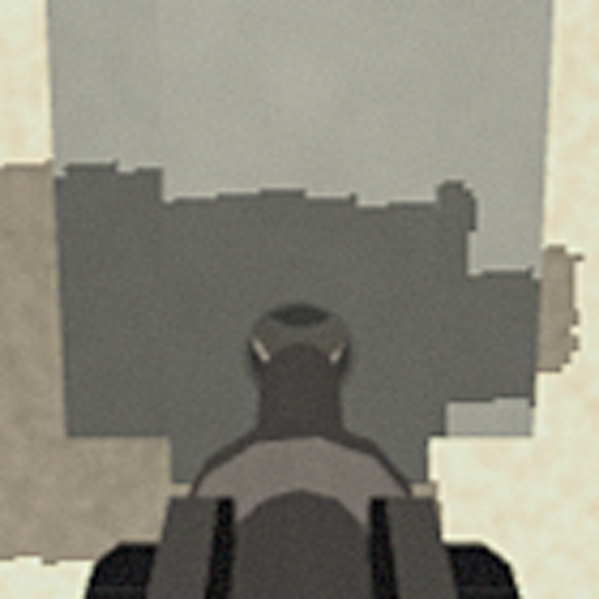

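jog_arm:
  deltas:
    - [[0,0,0.5],[0,0,0],0]
    - [[0,0,0.5],[0,0,0],0]
    - [[0,0,0],[0,0,0],0]
    - [[0,0,0],[0,0,0],0]
    - [[0,0,0],[0,0,0],0]

```text
time_s: 26.3
tool_pos: [533.7, 147.9, 137.4]
ee_rot: [-180.0, -0.1, -5.5]
contact_force: [-0.1, 0.3, -1.0]
opening: 14.0
```

jog_arm:
  deltas:
    - [[0,0,0.4],[0,0,0],0]
    - [[0,0,0],[0,0,0],0]
    - [[0,0,0],[0,0,0],0]
    - [[0,0,0],[0,0,0],0]
    - [[0,0,0],[0,0,0],0]

```text
time_s: 26.92
tool_pos: [533.9, 147.9, 133.3]
ee_rot: [-180.0, -0.1, -5.5]
contact_force: [1.2, 0.3, -1.4]
opening: 14.0
```

jog_arm:
  deltas:
    - [[0,0,0.4],[0,0,0],0]
    - [[0,0,0],[0,0,0],0]
    - [[0,0,0.4],[0,0,0],0]
    - [[0,0,0],[0,0,0],0]
    - [[0,0,0],[0,0,0],0]

```text
time_s: 27.55
tool_pos: [533.8, 147.9, 124.6]
ee_rot: [-180.0, -0.1, -5.5]
contact_force: [-0.6, 0.2, -1.5]
opening: 14.0
```

jog_arm:
  deltas:
    - [[0,0,0.4],[0,0,0],0]
    - [[0,0,0],[0,0,0],0]
    - [[0,0,0],[0,0,0],0]
    - [[0,0,0],[0,0,0],0]
    - [[0,0,0],[0,0,0],0]

```text
time_s: 28.18
tool_pos: [533.9, 147.9, 120.4]
ee_rot: [-180.0, -0.1, -5.5]
contact_force: [-0.7, -0.4, -1.0]
opening: 13.8
```

Tip is inside the eye (z≈45) without load; keep going.

jog_arm:
  deltas:
    - [[0,0,0.4],[0,0,0],0]
    - [[0,0,0],[0,0,0],0]
    - [[0,0,0.4],[0,0,0],0]
    - [[0,0,0],[0,0,0],0]
    - [[0,0,0],[0,0,0],0]

```text
time_s: 28.8
tool_pos: [533.9, 147.9, 111.7]
ee_rot: [-180.0, -0.1, -5.5]
contact_force: [0.6, 0.1, -0.4]
opening: 13.9
```

jog_arm:
  deltas:
    - [[0,0,0.4],[0,0,0],0]
    - [[0,0,0],[0,0,0],0]
    - [[0,0,0.4],[0,0,0],0]
    - [[0,0,0],[0,0,0],0]
    - [[0,0,0],[0,0,0],0]

```text
time_s: 29.42
tool_pos: [533.9, 147.9, 103.1]
ee_rot: [-180.0, -0.1, -5.5]
contact_force: [-0.2, -1.0, -0.5]
opening: 13.9
```

jog_arm:
  deltas:
    - [[0,0,0.4],[0,0,0],0]
    - [[0,0,0],[0,0,0],0]
    - [[0,0,0.4],[0,0,0],0]
    - [[0,0,0],[0,0,0],0]
    - [[0,0,0],[0,0,0],0]

```text
time_s: 30.05
tool_pos: [534.0, 147.9, 94.6]
ee_rot: [-180.0, -0.1, -5.5]
contact_force: [-0.5, -0.3, -0.9]
opening: 14.1
```

jog_arm:
  deltas:
    - [[0,0,0.4],[0,0,0],0]
    - [[0,0,0],[0,0,0],0]
    - [[0,0,0.4],[0,0,0],0]
    - [[0,0,0],[0,0,0],0]
    - [[0,0,0],[0,0,0],0]

```text
time_s: 30.68
tool_pos: [534.0, 148.0, 86.0]
ee_rot: [-180.0, -0.1, -5.5]
contact_force: [0.6, -0.1, -0.5]
opening: 14.1
```

jog_arm:
  deltas:
    - [[0,0,0.2],[0,0,0],0]
    - [[0,0,0],[0,0,0],0]
    - [[0,0,0.1],[0,0,0],0]
    - [[0,0,0],[0,0,0],0]
    - [[0,0,0],[0,0,0],0]

```text
time_s: 31.3
tool_pos: [534.1, 148.0, 82.9]
ee_rot: [-180.0, -0.1, -5.5]
contact_force: [0.3, -0.4, -0.8]
opening: 13.9
```

jog_arm:
  deltas:
    - [[0,0,0.1],[0,0,0],0]
    - [[0,0,0],[0,0,0],0]
    - [[0,0,0],[0,0,0],0]
    - [[0,0,0],[0,0,0],0]
    - [[0,0,0],[0,0,0],0]

```text
time_s: 31.92
tool_pos: [534.2, 148.0, 81.9]
ee_rot: [-180.0, -0.1, -5.5]
contact_force: [-0.9, -0.2, -1.1]
opening: 13.9
```

jog_arm:
  deltas:
    - [[0,0,0.1],[0,0,0],0]
    - [[0,0,0],[0,0,0],0]
    - [[0,0,0],[0,0,0],0]
    - [[0,0,0],[0,0,0],0]
    - [[0,0,0],[0,0,0],0]

```text
time_s: 32.55
tool_pos: [534.3, 148.0, 81.3]
ee_rot: [-180.0, -0.1, -5.5]
contact_force: [0.3, -0.4, 0.8]
opening: 13.9
```

jog_arm:
  deltas:
    - [[0,0,0.1],[0,0,0],0]
    - [[0,0,0],[0,0,0],0]
    - [[0,0,0],[0,0,0],0]
    - [[0,0,0],[0,0,0],0]
    - [[0,0,0],[0,0,0],0]

```text
time_s: 33.17
tool_pos: [534.4, 148.1, 81.3]
ee_rot: [-179.9, -0.1, -5.5]
contact_force: [-0.6, 0.6, 1.0]
opening: 14.4
```

```bash
python3 -c "
from h import *
snap('scene','c21');snap('side','s21')
a=cv2.resize(cv2.imread('pics/c21.png')[150:250,330:430],None,fx=4,fy=4,interpolation=cv2.INTER_CUBIC)
b=cv2.resize(cv2.imread('pics/s21.png')[130:230,270:370],None,fx=4,fy=4,interpolation=cv2.INTER_CUBIC)
cv2.imwrite('pics/cs21.png',cv2.hconcat([a,b]))
print(status.get_state()['contact_force'])
"
```

```text
[-0.37344984  0.32115854  2.23195884]
```

View pics/cs21.png

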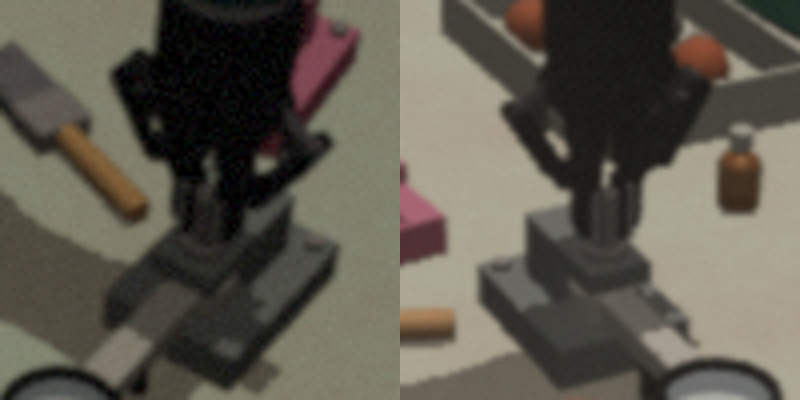

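jog_arm:
  deltas:
    - [[0,0,0],[0,0,0],0.3]
    - [[0,0,0],[0,0,0],0.6]
    - [[0,0,0],[0,0,0],0.6]
    - [[0,0,-1],[0,0,0],0.6]
    - [[0,0,-3],[0,0,0],0.6]

```text
time_s: 33.9
tool_pos: [532.9, 147.7, 120.7]
ee_rot: [180.0, 0.1, -5.6]
contact_force: [-0.4, -0.7, -0.0]
opening: 51.2
```

jog_arm:
  deltas:
    - [[0,0,-4],[0,0,0],0.6]
    - [[0,2,-4],[0,0,0],0.6]
    - [[0,4,-3],[0,0,0],0.6]
    - [[0,0,0],[0,0,0],0.6]
    - [[0,0,0],[0,0,0],0.6]

```text
time_s: 34.52
tool_pos: [528.6, 87.1, 239.0]
ee_rot: [-179.9, -0.3, -5.5]
contact_force: [-0.0, -0.3, -0.6]
opening: 51.3
```

```bash
python3 -c "
from h import *
m,im=snap('wrist','w22');snap('scene','c22');snap('side','s22')
a=cv2.resize(cv2.imread('pics/c22.png')[180:280,330:430],None,fx=4,fy=4,interpolation=cv2.INTER_CUBIC)
b=cv2.resize(cv2.imread('pics/s22.png')[150:250,280:380],None,fx=4,fy=4,interpolation=cv2.INTER_CUBIC)
cv2.imwrite('pics/cs22.png',cv2.hconcat([a,b]))
print(m)
"
```

```text
{'fovy': 70.34817031454169, 'cx': 312.0178171856179, 'cy': 238.80044204159412, 'origin': array([533.67954402, 156.91547325, 380.95107376]), 'rotation': array([164.09502694,  -0.29619088,  -5.50959392])}
```

View pics/w22.png

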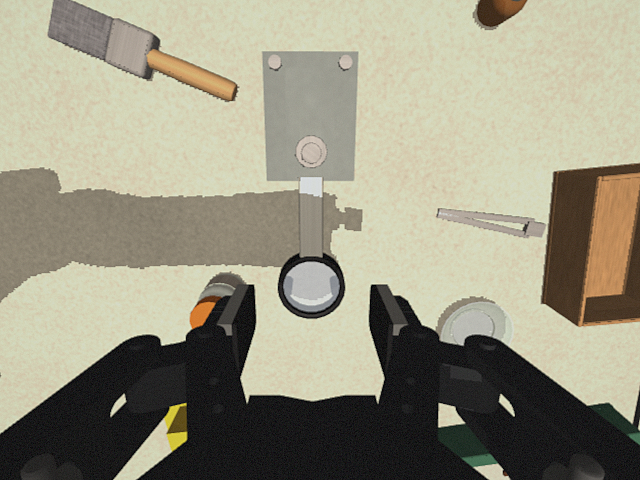

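View pics/cs22.png

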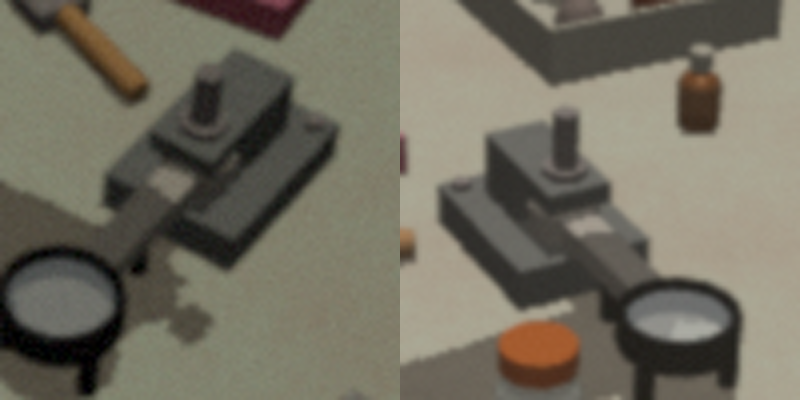

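View pics/c22.png

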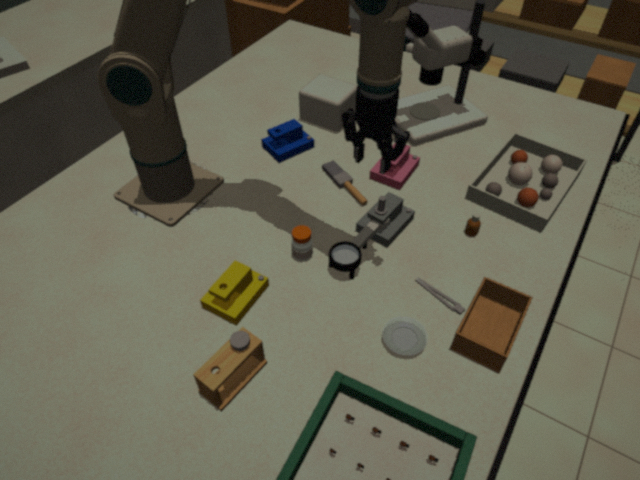

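The pin stands upright at wrist pixel (311,152) with its collar on the fork. The bar is in the gap, the feet are on the bench, the stub is still in the rack, and the bystanders haven't moved.

```bash
python3 -c "
from rig import workorder
print(workorder.sign_off())"
```

```text
the job is handed in; nothing more can be done
None
```

The magnifier is mounted on the grey bracket with the long pin through fork and eye, and I handed the job in at about 34.7 s.

- **Magnifier:** I gripped the bar, lifted it 1–2 mm and slid the eye into the fork. I moved it forward until it stopped advancing and backed off about 2 mm. Through the lug, the wrist camera showed the holes lined up to about 0.3 mm. I then set it back on its feet and let go.
- **Pin:** I drew the long pin from the rack and held it all the way down through fork and eye. The insertion added no noticeable force. It stopped at the height I had worked out for the collar touching the fork, and the force reading rose slightly there. I then let go and moved clear.
- **Last pictures:** All three cameras show the pin upright in the lug, and the two fixed ones show its collar seated. The bar is in the gap, the stub is still in the rack, and the other things look unmoved. The gripper is about 170 mm above the bracket.

**Checks that disagreed:**
- Heights measured with the wrist camera came out about 3.5 mm low, and its sideways positions were about 1 mm off. I corrected for this by comparing the pin tip and the hole in the same picture.
- The fixed cameras placed the fork hole about 5 mm nearer in y than the wrist camera did. I went with the wrist camera.
- The stop against the post gave no clear force signal, so the final alignment rests on the view through the hole.

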